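Refit the fallen laundry shelf and stand its bottles back on it

ROBOT

A 6-joint arm with a two-finger parallel gripper is mounted at the origin on the work surface. World frame = base frame: x ahead of the robot, y to its left, z up, the work surface at z = 0. Lengths are in m, angles in rad, forces in N, time in s.
With the tool pointing down it reaches from about 0.3 to 0.775 m from the base axis. Payload 14.6 kg.
Tool frame: the origin (TCP) lies at the very end of the fingers, on their centre line; the grasp point (between the pads) lies 19 mm behind it; z points along the fingers, y is the direction in which the jaws open and shut (so a half turn about z gives the same grasp; the last joint's range is limited). The gripper opens to 94 mm and grips with 3 to 60 N. Pads are 16 mm wide; open, the fingers measure 119 mm over their backs; the gripper's body (75 mm by 177 mm) begins 78 mm behind the grasp point.
Start: joints at [1.042, 0.3, 1.521, -0, 1.321, -0.067], TCP at [0.245, 0.492, 0.166] pointing down, gripper open.
Joint ranges: [-3.03, 3.03], [-0.79, 2.21], [0.23, 2.52], [-1.04, 4.18], [0, 3.07], [-2.55, 2.55]. Speed limits (rad/s): [2.22, 2.22, 2.57, 3.14, 3.14, 3.14].

INTERFACE

Orientations are given as a unit quaternion [x, y, z, w].
In Python, from bench import telemetry, read_camera, get_calibration, workorder, spotter gives the robot as it stands.
- The arm moves only by the shell command python3 -m jog 'ROWS' [OPENING]. ROWS is text: rows parted by semicolons, each of 6 numbers parted by spaces: the shift along the tool's x, y, z in cm, then the turn, a rotation vector about the tool's x, y, z in rad. In form: tx ty tz wx wy wz; .... A call has 1 to 10 rows; each row is the pose to reach, as a shift and turn from the pose commanded when the call began, along the tool's axes at that moment; what a row does not reach only later rows make up. A row lasts 1/10 s, in which the tool goes at most 50 mm and 8.59 degrees, less where a joint would pass 70% of its speed; a pose out of reach is approached as far as the arm can. A call with a gripper value outside its range is refused whole. OPENING is the closure, from 0 (fully open) to 1 (shut), set as the call begins (- or left out, the last holds). The fingers move at their own pace and stop on an object; the grip force is fixed at half the most. Time passes only in rows, so rows that repeat a pose let the fingers close. It gives the time, the measured TCP pose, the force and the opening at its end, in the units of the state.
- telemetry.observe(): the state, without advancing time (a new reading comes with each control period).
- read_camera(name): name is "side" or "top" or "wrist"; returns (picture, depth): 480x640x3 uint8, red, green, blue; 480x640 float32, m along the optical axis (not along the pixel's ray), 0 where there is no reading.
- get_calibration(name): a dict with "camera_matrix" (3x3 intrinsics, pixels), "rvec" (rotation vector, rad) and "tvec" (3), from world to camera coordinates, as OpenCV has them. Camera axes: x right, y down, z forward; pixel columns grow to the right and rows downward; lengths in m; the calibration is good to about 2 mm. A picture is of the moment at which its call begins: read the wrist's pose just before it. get_calibration takes no time and is no camera call; for the wrist camera it gives the pose at the moment of the call.
- workorder.job_done(): hands the job in, once; it reports no verdict.
Trained networks look in the newest picture that a camera, given by its name, has taken for a name from the list of things; names that differ only in an ending like _2 or _b are one class to them, and where a whole thing is asked for, a point or a joint stands for the part that bears it (a point fixed in the world has none). Each returns a list of dicts, best first, with "conf" (0 to 1); they miss things now and then, are a little off and sometimes report something else, mostly with a low value. They report only what shows in the picture. A call takes as long as a camera call.
- spotter.boxes_of(thing, camera): "position" ([column, row] in pixels, amid what is visible of it).
- spotter.outline_of(thing, camera): "region" (480x640 bool, what is visible of it) and "position" ([column, row] in pixels, amid what is visible of it).
- spotter.pinpoint(thing, camera): "position" ([column, row] in pixels: a listed point, or the origin of a listed thing).
The state is a dict: "time": time; "qpos": joint angles; "qd": joint speeds; "effort": joint torques, N m; "tool_pos": TCP position; "eef_rot": TCP orientation; "wrist_force": force on the tool from outside, world axes, zero at the start; "moment": the same for the moment, N m; "gripper_width": finger opening in m.
Only numpy, scipy, OpenCV 4.12 (cv2) and the standard library are available. Lean on these libraries where they do the work, as an engineer would, in place of code of your own. Each camera call takes 0.05 s, during which the arm holds its last target. There are 200 camera calls.

TASK

The shelf over the laundry counter has come down: hook the claws of one bracket into the two lower slots of each upright, arms towards you, and press both down until they are locked fully home; then lay the shelf board level across both arms, centred, with its long back edge close to the brackets' back plates. Stand every toppled bottle upright on the board, caps up, and leave the other things on the counter where they are.

Things in the scene. Friction and masses are not known exactly. Their poses are not given: they have to be found in the camera images.
- rack: white steel rack fixed on the counter: two slotted uprights 31 mm wide, 270 mm tall, at y = +120 and -120 mm of the rack, joined behind by cross bars. Their slotted fronts are the plane x = 0, facing -x (to the robot); origin on the counter midway. A front is 4 mm sheet, hollow behind, with three slots 11 mm wide, 32 mm tall, lower edges 80, 140, 200 mm up. Flat 6 mm feet reach 45 mm in front
- seat_left (a point): where a bracket's origin lies when it hangs fully home on the left upright (rack's +y) with its claws in the lower two slots (55 mm above the counter); axes as the rack's
- seat_right (a point): where a bracket's origin lies when it hangs fully home on the right upright (rack's -y) with its claws in the lower two slots (55 mm above the counter); axes as the rack's
- bracket_a: one of two equal steel brackets, 0.35 kg, standing on its arm (158 mm long, 28 wide, 30 high); at its rear an 8 mm thick back plate, 28 mm wide, rises to 105 mm; behind that two claws, 60 mm apart in height. Origin: underside at the plate's rear face; +x points out through the claws, the arm reaches to x = -158 mm, z up. Balances 70 mm in front of that face
- bracket_b: one of two equal steel brackets, 0.35 kg, standing on its arm (158 mm long, 28 wide, 30 high); at its rear an 8 mm thick back plate, 28 mm wide, rises to 105 mm; behind that two claws, 60 mm apart in height. Origin: underside at the plate's rear face; +x points out through the claws, the arm reaches to x = -158 mm, z up. Balances 70 mm in front of that face
- bracket_a_claw (a point): end of the lower claw's neck. Claws are 6 mm wide; necks (25 to 39 and 85 to 99 mm over the arm's underside) reach 11.5 mm behind the plate and a lip hangs 10 mm below each: claws enter the slots with the bracket 10 to 18 mm above its seat. With the plate against the upright push it down; friction can hold it some mm high, so press on the arm close to the plate with 10 to 20 N
- bracket_b_claw (a point): end of the lower claw's neck. Claws are 6 mm wide; necks (25 to 39 and 85 to 99 mm over the arm's underside) reach 11.5 mm behind the plate and a lip hangs 10 mm below each: claws enter the slots with the bracket 10 to 18 mm above its seat. With the plate against the upright push it down; friction can hold it some mm high, so press on the arm close to the plate with 10 to 20 N
- board: light wooden shelf board, 400 mm long (along its y), 130 mm deep (x), 18 mm thick, 0.5 kg, lying flat on the counter. In the middle two cut-outs (each 42 mm along y, 48 mm along x) leave a bar 24 mm wide (y) and 48 mm long (x) between them as a hand-hold. Origin: centre of the underside, beneath the bar; z up
- bottle_a: white plastic bottle with a grey round cap, square in section, 66 mm wide, 150 mm tall in all (body the lower 104 mm; cap 36 mm across, 34 mm long), a third full: 0.15 to 0.3 kg, balance point 30 to 34 mm above the base. Starts lying on a flat side on the counter, cap roughly towards the robot. Origin: centre of its base; z from base to cap. May be absent
- bottle_b: white plastic bottle with a grey round cap, square in section, 63 mm wide, 160 mm tall in all (body the lower 114 mm; cap 36 mm across, 34 mm long), a third full: 0.15 to 0.3 kg, balance point 30 to 34 mm above the base. Starts lying on a flat side on the counter, cap roughly towards the robot. Origin: centre of its base; z from base to cap. May be absent
- bottle_c: white plastic bottle with a grey round cap, square in section, 60 mm wide, 168 mm tall in all (body the lower 122 mm; cap 36 mm across, 34 mm long), a third full: 0.15 to 0.3 kg, balance point 30 to 34 mm above the base. Starts lying on a flat side on the counter, cap roughly towards the robot. Origin: centre of its base; z from base to cap. May be absent
- bottle_a_cap (a point): centre of the cap of bottle_a
- bottle_b_cap (a point): centre of the cap of bottle_b
- bottle_c_cap (a point): centre of the cap of bottle_c
- carton: cardboard carton 70 x 150 x 190 mm, stands beside the job: leave it
- iron: steam iron on its sole, 200 x 100 mm, 130 mm high: leave it
- spray: tall round white bottle, 64 mm across, 190 mm high, standing behind the rack: leave it
- dose_cup: small grey dosing cup, 64 mm across, 50 mm high: leave it
- tin: round white jar, 80 mm across, 90 mm high: leave it
- peg_bowl: white bowl, 150 mm across, 60 mm high: leave it

How it is judged:
On the way, in this order (a step that is already met when the one before it is completed fails the run):
1. one bracket hooked in the lower two slots of each upright, pressed fully home (((z of bracket_a in the frame of seat_left between -0.004 and 0.002 m and distance between bracket_a and seat_left below 0.008 m and angle between the x axis of each of bracket_a, bracket_b and the x axis of rack, either way round below 0.08 rad and angle between each of bracket_a, bracket_b's own z axis and vertical below 0.06 rad and z of bracket_b in the frame of seat_right between -0.004 and 0.002 m and distance between bracket_b and seat_right below 0.008 m) or (z of bracket_a in the frame of seat_right between -0.004 and 0.002 m and distance between bracket_a and seat_right below 0.008 m and angle between the x axis of each of bracket_a, bracket_b and the x axis of rack, either way round below 0.08 rad and angle between each of bracket_a, bracket_b's own z axis and vertical below 0.06 rad and z of bracket_b in the frame of seat_left between -0.004 and 0.002 m and distance between bracket_b and seat_left below 0.008 m))), for 0.2 s.
2. the board lies level and centred across both bracket arms (contact force between board and bracket_a above 0.3 N and contact force between board and bracket_b above 0.3 N and angle between board's own z axis and vertical below 0.05 rad and angle between the y axis of board and the y axis of rack, either way round below 0.12 rad and x of board in the frame of rack between -0.105 and -0.06 m and y of board in the frame of rack between -0.04 and 0.04 m), for 0.2 s.
At the end, for the whole second after the job is handed in: One bracket on each upright in the lower two slots, within 2 mm of fully down; the board rests level (0.05 rad) on both arms, its middle within 40 mm of the rack's, its back edge within 30 mm of the back plates; every bottle present stands still and upright (0.1 rad) on the board (all of step 2 and ((z of bracket_a in the frame of seat_left between -0.004 and 0.002 m and distance between bracket_a and seat_left below 0.008 m and angle between the x axis of each of bracket_a, bracket_b and the x axis of rack, either way round below 0.08 rad and angle between each of bracket_a, bracket_b's own z axis and vertical below 0.06 rad and z of bracket_b in the frame of seat_right between -0.004 and 0.002 m and distance between bracket_b and seat_right below 0.008 m) or (z of bracket_a in the frame of seat_right between -0.004 and 0.002 m and distance between bracket_a and seat_right below 0.008 m and angle between the x axis of each of bracket_a, bracket_b and the x axis of rack, either way round below 0.08 rad and angle between each of bracket_a, bracket_b's own z axis and vertical below 0.06 rad and z of bracket_b in the frame of seat_left between -0.004 and 0.002 m and distance between bracket_b and seat_left below 0.008 m)) and angle between each of bottle_a, bottle_b, bottle_c's own z axis and vertical below 0.1 rad and linear speed of each of bottle_a, bottle_b, bottle_c below 0.03 m/s and contact force between each of bottle_a, bottle_b, bottle_c and board above 0.3 N and z of bottle_a in the frame of board between 0.012 and 0.024 m and x of bottle_a in the frame of board between -0.065 and 0.065 m and y of bottle_a in the frame of board between -0.2 and 0.2 m and z of bottle_b in the frame of board between 0.012 and 0.024 m and x of bottle_b in the frame of board between -0.065 and 0.065 m and y of bottle_b in the frame of board between -0.2 and 0.2 m and z of bottle_c in the frame of board between 0.012 and 0.024 m and x of bottle_c in the frame of board between -0.065 and 0.065 m and y of bottle_c in the frame of board between -0.2 and 0.2 m); the robot touches nothing.
It fails at once if one of the other things on the counter is shifted more than 6 cm or knocked over (distance of any of carton, iron, spray, dose_cup, tin, peg_bowl from where it was at the start of the episode above 0.06 m or angle between any of carton, iron, spray, dose_cup, tin, peg_bowl's own z axis and vertical above 0.7 rad).
Of bottle_a, bottle_b, bottle_c only 2 to 3 are there at a start; the rules pass over those that are not, and their reading is None.
At some moment in a run one of bottle_a, bottle_b, bottle_c may be knocked a few centimetres aside while the robot is not near it.
Once in a run the grip may slacken for a moment while it holds something.
It also fails if it takes over 210 s, if anything falls off the work surface, if the arm or the gripper's body presses on something with over 40 N, if the wrist force passes 120 N, or if a joint passes its speed limit or range.

## Working session

There is one attempt and no reset: what is moved stays moved. The work goes in short steps, Python scripts to look and compute and a shell command to move; the robot and the scene stay as the last step left them, time stands still between calls to the robot, and variables do not carry over. Pictures are saved under pics/ and viewed, about 12 in all and at most 16, crops included, and the job is handed in when it is done.

```bash
ls; mkdir -p pics
cat > h.py <<'E'
import numpy as np, cv2
from scipy.spatial.transform import Rotation as R
from bench import telemetry, read_camera, get_calibration, workorder, spotter
def cal(n):
    c=get_calibration(n); K=np.array(c["camera_matrix"]); Rm=cv2.Rodrigues(np.array(c["rvec"],float))[0]; t=np.array(c["tvec"],float).ravel()
    return K,Rm,t
def shot(n,save=None):
    c=cal(n); p,d=read_camera(n)
    if save: cv2.imwrite('pics/'+save,p[:,:,::-1])
    return p,d,c
def cloud(d,c):
    K,Rm,t=c; v,u=np.mgrid[0:480,0:640]
    P=np.stack([(u-K[0,2])/K[0,0]*d,(v-K[1,2])/K[1,1]*d,d],-1)
    W=(P-t)@Rm; W[d<=0]=np.nan; return W
def proj(X,c):
    K,Rm,t=c; q=(Rm@np.atleast_2d(X).T).T+t; q=q@K.T; return q[:,:2]/q[:,2:]
def st():
    s=telemetry.observe(); return s
def tool():
    s=st(); return np.array(s["tool_pos"]),R.from_quat(s["eef_rot"])
def delta(pos,rot=None):
    p,r=tool(); d=r.inv().apply(np.array(pos)-p)*100
    w=(r.inv()*rot).as_rotvec() if rot is not None else np.zeros(3)
    return np.round(np.r_[d,w],3)
E
cat > a.py <<'E'
from h import *
s=st(); print({k:np.round(v,3) for k,v in s.items()})
for n in ["top","side"]:
    p,d,c=shot(n,n+'0.png'); W=cloud(d,c); np.save('/tmp/%s.npy'%n,W)
    print(n,'cam at',(-c[1].T@c[2]).round(3))
    for th in ["rack","bracket_a","board","bottle_a","bottle_b","bottle_c","carton","iron","spray","dose_cup","tin","peg_bowl"]:
        for o in spotter.outline_of(th,n)[:3]:
            m=o["region"]; q=W[m]; q=q[~np.isnan(q[:,0])]
            if len(q): print(th,round(o["conf"],2),np.round(o["position"]),m.sum(),np.nanmedian(q,0).round(3),np.percentile(q,[2,98],0).round(3).tolist())
E
python3 a.py
```

```text
pics
{'time': np.float64(0.0), 'qpos': array([ 1.042,  0.3  ,  1.522, -0.   ,  1.321, -0.067]), 'qd': array([-0.001, -0.001,  0.002,  0.   , -0.001, -0.001]), 'effort': array([-0.0000e+00, -5.3182e+01, -3.5272e+01,  7.1000e-02,  2.4000e-02,
       -0.0000e+00]), 'tool_pos': array([0.245, 0.492, 0.165]), 'eef_rot': array([ 0.229,  0.973, -0.001, -0.   ]), 'wrist_force': array([0.214, 0.395, 0.257]), 'moment': array([ 0.011, -0.   , -0.028]), 'gripper_width': np.float64(0.094)}
top cam at [0.482 0.008 1.578]
rack 0.79 [303. 182.] 2676 [0.736 0.035 0.111] [[0.684, -0.102, 0.0], [0.82, 0.165, 0.278]]
bracket_a 0.95 [288. 298.] 686 [0.462 0.083 0.03 ] [[0.381, 0.062, -0.002], [0.53, 0.107, 0.106]]
bracket_a 0.64 [336. 308.] 569 [ 0.436 -0.039  0.03 ] [[0.354, -0.052, 0.023], [0.507, -0.027, 0.104]]
board 0.59 [480. 308.] 6764 [ 0.421 -0.43   0.017] [[0.273, -0.593, 0.007], [0.572, -0.268, 0.025]]
bottle_a 0.95 [411. 300.] 1365 [ 0.45  -0.243  0.063] [[0.37, -0.277, 0.003], [0.511, -0.213, 0.072]]
bottle_a 0.94 [160. 290.] 1505 [0.49  0.425 0.061] [[0.407, 0.39, 0.002], [0.556, 0.46, 0.069
[... 2766 characters left out ...]
, 0.041, 0.051]]
dose_cup 0.42 [365. 198.] 4532 [ 0.731 -0.018  0.122] [[0.686, -0.111, -0.001], [0.821, 0.164, 0.274]]
dose_cup 0.35 [320. 169.] 961 [0.742 0.309 0.036] [[0.681, 0.203, -0.002], [0.819, 0.369, 0.06]]
tin 0.91 [375. 212.] 349 [0.76  0.005 0.062] [[0.751, -0.022, 0.012], [0.82, 0.045, 0.091]]
tin 0.22 [437. 337.] 4913 [ 0.683 -0.41   0.05 ] [[0.6, -0.45, 0.006], [0.827, -0.362, 0.125]]
peg_bowl 0.64 [321. 169.] 949 [0.739 0.308 0.037] [[0.681, 0.201, 0.001], [0.818, 0.34, 0.061]]
peg_bowl 0.35 [229. 167.] 1192 [0.486 0.399 0.045] [[0.404, 0.383, 0.003], [0.551, 0.447, 0.064]]
peg_bowl 0.27 [366. 198.] 4642 [ 0.731 -0.006  0.116] [[0.688, -0.111, -0.003], [0.822, 0.175, 0.274]]
```

View pics/top0.png

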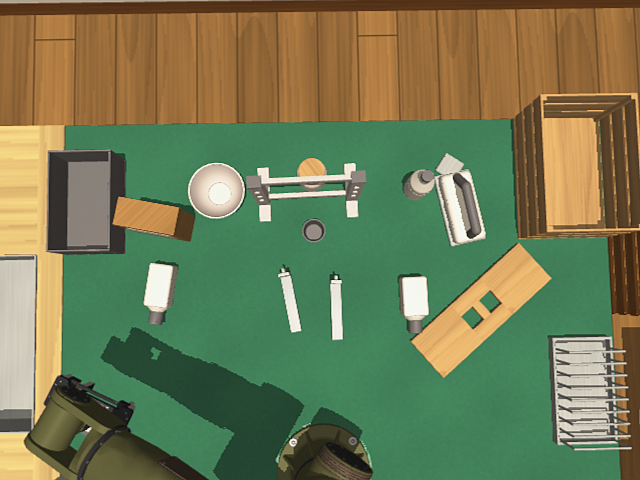

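View pics/side0.png

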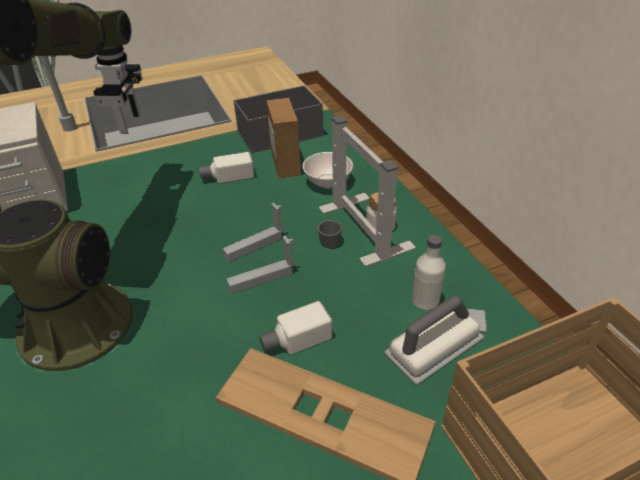

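```bash
cat > b.py <<'E'
from h import *
for n in ["top","side"]:
    W=np.load('/tmp/%s.npy'%n); X,Y,Z=W[...,0],W[...,1],W[...,2]
    def rep(name,m):
        q=W[m]
        if len(q)<20: print(n,name,len(q));return
        r=cv2.minAreaRect((q[:,:2]*1000).astype(np.float32)); print(n,name,len(q),'mean',q.mean(0).round(4),'rect',np.round(r[0],1),np.round(r[1],1),round(r[2],2))
    rk=(X>.66)&(X<.85)&(Y>-.14)&(Y<.2)
    for z0,z1 in [(.262,.285),(.1,.25)]:
        rep('upL',rk&(Z>z0)&(Z<z1)&(Y>.1)); rep('upR',rk&(Z>z0)&(Z<z1)&(Y<0))
    for k,(y0,y1) in dict(L=(.04,.13),Rr=(-.075,-.01)).items():
        b=(X>.33)&(X<.57)&(Y>y0)&(Y<y1)
        rep('arm'+k,b&(Z>.02)&(Z<.04)); rep('plate'+k,b&(Z>.092)&(Z<.115)); rep('all'+k,b&(Z>.015)&(Z<.12))
    rep('board',(X>.2)&(X<.62)&(Y>-.65)&(Y<-.2)&(Z>.008)&(Z<.03)&~((Y>-.3)&(X>.3)&(X<.53)))
    for k,(y0,y1) in dict(L=(.36,.5),Rr=(-.3,-.2)).items():
        b=(X>.34)&(X<.6)&(Y>y0)&(Y<y1)
        rep('bottle_all'+k,b&(Z>.03)&(Z<.1)); rep('body'+k,b&(Z>.055)&(Z<.1))
E
python3 b.py
```

```text
top upL 203 mean [0.7317 0.1497 0.2741] rect [733.6 134.5] [29.3 66.2] 2.9
top upR 196 mean [ 0.7396 -0.0869  0.2741] rect [740.1 -59.9] [29.1 91.2] 0.94
top upL 181 mean [0.7233 0.1438 0.1827] rect [731.  134.6] [23.2 67.6] 14.23
top upR 194 mean [ 0.7314 -0.0741  0.191 ] rect [741.2 -53.6] [104.3  25.4] 81.39
top armL 596 mean [0.4479 0.0819 0.0298] rect [455.5  83.4] [165.6  28.3] 10.3
top plateL 49 mean [0.5277 0.096  0.1035] rect [530.9  96.6] [19.1 27.2] 11.68
top allL 663 mean [0.4552 0.083  0.0356] rect [457.1  83.7] [168.9  28.4] 10.24
top armRr 591 mean [ 0.4258 -0.0393  0.0298] rect [425.6 -39.4] [149.7  28. ] 0.86
top plateRr 43 mean [ 0.5068 -0.0375  0.1028] rect [510.8 -37.3] [25.6 18.1] 88.71
top allRr 646 mean [ 0.4318 -0.0391  0.035 ] rect [435.6 -39.2] [169.6  28. ] 0.86
top board 6665 mean [ 0.4225 -0.4507  0.0172] rect [ 410.1 -427.4] [419.9 445. ] 0.11
top bottle_allL 1388 mean [0.4895 0.4253 0.0587] rect [481.3 430.6] [ 66.3 159.8] 81.04
top bodyL 1039 mean [0.5029 0.4256 0.0632] rect [495.9 427.1] [ 64.  130.1] 80.96
top bottle_allRr 1284 mean [ 0.4483 -0.244  
[... 684 characters left out ...]
36.1] 9.89
side armRr 699 mean [ 0.4261 -0.048   0.028 ] rect [430.8 -45.3] [168.8  36.3] 1.44
side plateRr 61 mean [ 0.5023 -0.0468  0.1003] rect [506.2 -45.3] [19.7 28.3] 0.22
side allRr 986 mean [ 0.4397 -0.0491  0.0365] rect [431.2 -45.3] [169.7  36.3] 1.44
side board 12580 mean [ 0.4339 -0.4597  0.0172] rect [ 433.2 -459. ] [278.9 445.5] 74.04
side bottle_allL 848 mean [0.4849 0.4102 0.052 ] rect [479.2 423.3] [ 74.4 159.8] 77.03
side bodyL 444 mean [0.499  0.4158 0.0605] rect [498.5 419.8] [ 69.3 117.8] 82.26
side bottle_allRr 2015 mean [ 0.4418 -0.2622  0.0565] rect [ 436.2 -254.1] [151.8  68.5] 1.6
side bodyRr 1276 mean [ 0.4555 -0.2567  0.0639] rect [ 456.6 -252.9] [111.2  67.9] 2.1
```

The two pictures agree with the numbers. Bracket arms are at top pixels (290,300) and (336,308). Bottles are at (160,290), 160 mm long so bottle_b, and at (413,300), 150 mm long so bottle_a; there is no third. The board is at (480,310) and the rack at (305,185). Next I'll point the wrist camera at the rack front.

```bash
cat >> h.py <<'E'
def RT(yaw=0,tilt=0):  # tilt>0: fingers point forward; jaw axis = rack-ish y
    return R.from_euler('z',yaw)*R.from_euler('y',-tilt)*R.from_matrix(np.array([[-1,0,0],[0,1,0],[0,0,-1.]]))
E
python3 - <<'E'
from h import *
K,Rm,t=cal("wrist"); p,r=tool()
print(K.round(1).tolist(),'cam in tool',r.inv().apply(-Rm.T@t-p).round(3),'axes',(r.inv().as_matrix()@Rm.T).round(3).tolist())
# board yaw, centre (top)
W=np.load('/tmp/top.npy');X,Y,Z=W[...,0],W[...,1],W[...,2]
m=(Z>.009)&(Z<.026)&(X>.2)&(X<.62)&(Y>-.65)&(Y<-.2)
n,l,s,c=cv2.connectedComponentsWithStats(m.astype(np.uint8),connectivity=4)
i=1+np.argmax(s[1:,4]); q=W[l==i]; r_=cv2.minAreaRect((q[:,:2]*1000).astype(np.float32)); print('board',r_,s[i])
for yaw in (0,np.pi):
  print(delta([.40,.03,.28],RT(yaw,.6)), delta([.40,.1,.28],RT(yaw,0)))
E
```

```text
[[355.2, 0.0, 318.3], [0.0, 355.2, 233.7], [0.0, 0.0, 1.0]] cam in tool [ 0.074  0.001 -0.219] axes [[0.0, -0.966, -0.259], [1.0, -0.0, 0.001], [-0.001, -0.259, 0.966]]
board ((422.4301452636719, -432.50030517578125), (132.7487030029297, 401.3143310546875), 40.586856842041016) [ 411  243  140  135 6560]
[-34.475 -34.49  -11.408  -0.139  -0.589  -0.448] [-31.356 -28.223 -11.408  -0.     -0.     -0.462]
[-34.475 -34.49  -11.408   0.796  -0.187   2.574] [-31.356 -28.223 -11.408  -0.      0.      2.68 ]
```

```bash
J="python3 -m jog"
python3 -m jog '-31.36 -28.22 -11.41 0 0 -0.462;-31.36 -28.22 -11.41 0 0 -0.462;-31.36 -28.22 -11.41 0 0 -0.462;-31.36 -28.22 -11.41 0 0 -0.462;-31.36 -28.22 -11.41 0 0 -0.462;-31.36 -28.22 -11.41 0 0 -0.462;-31.36 -28.22 -11.41 0 0 -0.462;-31.36 -28.22 -11.41 0 0 -0.462;-31.36 -28.22 -11.41 0 0 -0.462;-31.36 -28.22 -11.41 0 0 -0.462'
python3 -m jog '-31.36 -28.22 -11.41 0 0 -0.462'
python3 - <<'E'
from h import *
print(delta([.40,.03,.28],RT(0,.6)),st()["qpos"])
E
```

```text
time: 2.3
tool_pos: [0.4016, 0.0964, 0.2814]
eef_rot: [0.003, 1.0, -0.0, 0.001]
wrist_force: [0.2, 0.2, 0.1]
gripper_width: 0.0941
time: 2.4
tool_pos: [0.4325, 0.0707, 0.2923]
eef_rot: [-0.069, 0.998, 0.0, -0.0]
wrist_force: [0.6, 0.1, 0.7]
gripper_width: 0.0941
[ 3.778 -3.584  1.227  0.043 -0.599  0.135] [ 7.78932579e-02 -2.48709200e-02  1.60001079e+00  8.12873944e-04
  1.56684268e+00 -1.63198037e+00]
```

```bash
python3 -m jog '3.8 -3.6 1.2 0.043 -0.6 0.135;3.8 -3.6 1.2 0.043 -0.6 0.135;3.8 -3.6 1.2 0.043 -0.6 0.135;3.8 -3.6 1.2 0.043 -0.6 0.135;3.8 -3.6 1.2 0.043 -0.6 0.135;3.8 -3.6 1.2 0.043 -0.6 0.135;3.8 -3.6 1.2 0.043 -0.6 0.135'
python3 - <<'E'
from h import *
print(st()["qpos"])
p,d,c=shot("wrist","w1.png"); W=cloud(d,c); np.save('/tmp/w1.npy',W); np.savez('/tmp/c1.npz',*c)
o=spotter.pinpoint("rack","wrist"); print(o[:2]); o=spotter.pinpoint("bracket_a_claw","wrist"); print(o[:4])
X,Y,Z=W[...,0],W[...,1],W[...,2]
for nm,y0,y1 in (("L",.11,.19),("R",-.13,-.05)):
    m=(Z>.15)&(Z<.26)&(Y>y0)&(Y<y1)&(X<.76)&(X>.66)
    q=W[m]; print(nm,len(q),np.percentile(q,[2,50,98],0).round(4).tolist())
E
```

```text
time: 3.1
tool_pos: [0.4012, 0.0294, 0.2807]
eef_rot: [-0.001, 0.955, -0.0, 0.296]
wrist_force: [0.1, 0.1, 0.8]
gripper_width: 0.0933
[-0.03223748 -0.5510145   2.13326788  0.02269966  0.95936487 -1.612659  ]
[{'position': [319.3, 238.2], 'conf': 0.86}, {'position': [315.8, 259.8], 'conf': 0.3}]
[{'position': [264.5, 157.7], 'conf': 0.78}]
L 903 [[0.7153, 0.1332, 0.1519], [0.7174, 0.1448, 0.1885], [0.7396, 0.1636, 0.2217]]
R 890 [[0.7231, -0.1061, 0.152], [0.7252, -0.0857, 0.1877], [0.7471, -0.0749, 0.2189]]
```

View pics/w1.png

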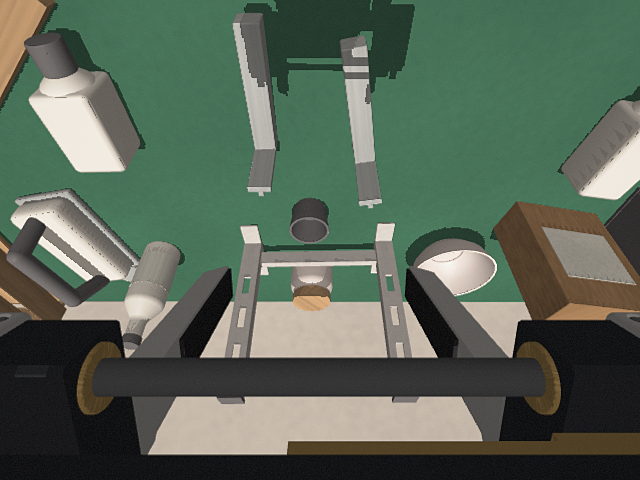

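The view is mirrored front to back, with forward running downwards. Brackets are at (255,100) and (360,120), the upright fronts with their slots at (243,310) and (398,310), and the dosing cup at (310,220). I'll fit the front planes and slot centres.

```bash
cat > fr.py <<'E'
from h import *
def rackfit(W,zr=(.03,.255)):
    X,Y,Z=W[...,0],W[...,1],W[...,2]
    m=(Z>zr[0])&(Z<zr[1])&(((Y>.12)&(Y<.18))|((Y>-.12)&(Y<-.06)))&(X>.70)&(X<.74)
    q=W[m]
    # robust plane x = a + b*y + c*z
    k=np.ones(len(q),bool)
    for i in range(15):
        A=np.c_[np.ones(k.sum()),q[k][:,1:]]; s=np.linalg.lstsq(A,q[k][:,0],rcond=None)[0]
        r=q[:,0]-np.c_[np.ones(len(q)),q[:,1:]]@s; k=abs(r)<max(.0015,.006*.7**i)
    F=q[k]; out=[s]
    for nm,sg in (("L",1),("R",-1)):
        f=F[F[:,1]*sg>0.03*(sg>0)]
        e=[];g=[]
        for z in np.arange(*zr,.006):
            y=np.sort(f[(f[:,2]>z)&(f[:,2]<z+.006)][:,1])
            if len(y)<8: continue
            d=np.diff(y); j=d.argmax()
            if .022<y[-1]-y[0]<.035: e.append((y[0],y[-1]))
            if .006<d[j]<.016 : g.append(((y[j]+y[j+1])/2,d[j],z))
        print(nm,'n',len(f),'edges',np.median(e,0).round(4) if e else None,'mid',np.median(e).round(4) if e else None,'slots',len(g),np.median(g,0).round(4) if g else None,'sd',np.std(g,0).round(4) if g else None)
        out.append((np.median(e),np.median(g,0)[0] if g else None))
    print('plane',s.round(4),'resid',np.std(r[k]).round(4),k.sum())
    return out
if __name__=="__main__":
    rackfit(np.load('/tmp/w1.npy')); rackfit(np.load('/tmp/side.npy'))
E
python3 fr.py
python3 - <<'E'
from h import *
W=np.load('/tmp/w1.npy'); X,Y,Z=W[...,0],W[...,1],W[...,2]
for k,(y0,y1) in dict(L=(.04,.13),R=(-.075,-.01)).items():
    b=(X>.33)&(X<.57)&(Y>y0)&(Y<y1)&(Z>.022)&(Z<.036)
    r=cv2.minAreaRect((W[b][:,:2]*1000).astype(np.float32)); print(k,b.sum(),np.round(r[0],1),np.round(r[1],1),round(r[2],2), W[b].mean(0).round(4))
    b=(X>.33)&(X<.57)&(Y>y0)&(Y<y1)&(Z>.096)&(Z<.112); print(W[b].mean(0).round(4),b.sum(),np.percentile(W[b],[3,97],0).round(4).tolist())
E
```

```text
L n 1631 edges [0.1334 0.1638] mid 0.1493 slots 12 [0.1485 0.0115 0.153 ] sd [0.0003 0.0003 0.0494]
R n 1564 edges [-0.1063 -0.0756] mid -0.0909 slots 11 [-0.0909  0.0111  0.15  ] sd [0.0002 0.0003 0.0469]
plane [ 7.221e-01 -3.240e-02 -3.000e-04] resid 0.0007 3195
L n 323 edges [0.1302 0.16  ] mid 0.1442 slots 25 [0.1452 0.0083 0.15  ] sd [0.0066 0.0011 0.0672]
R n 453 edges [-0.1097 -0.0795] mid -0.0943 slots 21 [-0.0937  0.0095  0.138 ] sd [0.0035 0.0026 0.0545]
plane [ 7.212e-01 -3.130e-02 -6.000e-04] resid 0.0008 776
L 2870 [446.1  79.8] [152.4  27.9] 10.18 [0.4355 0.0779 0.0302]
[0.5221 0.0935 0.1026] 236 [[0.5171, 0.0803, 0.0964], [0.5359, 0.1059, 0.1063]]
R 3333 [425.7 -41.7] [155.8  28.5] 0.9 [ 0.4128 -0.0412  0.03  ]
[ 0.5014 -0.0402  0.1026] 261 [[0.4977, -0.0534, 0.097], [0.5155, -0.0271, 0.1061]]
```

Run:
```python
from h import *
print(delta([.437,-.041,.09],RT(.015,0)))
```

```text
[ 7.8270e+00 -7.0030e+00  1.7715e+01 -5.0000e-03  6.0000e-01 -1.3000e-02]
```

```bash
python3 -m jog '7.83 -7.0 17.7 -0.005 0.6 -0.013;7.83 -7.0 17.7 -0.005 0.6 -0.013;7.83 -7.0 17.7 -0.005 0.6 -0.013;7.83 -7.0 17.7 -0.005 0.6 -0.013;7.83 -7.0 17.7 -0.005 0.6 -0.013;7.83 -7.0 17.7 -0.005 0.6 -0.013;7.83 -7.0 17.7 -0.005 0.6 -0.013' 0.35
python3 -m jog '0 0 4 0 0 0;0 0 8.7 0 0 0;0 0 8.7 0 0 0;0 0 8.7 0 0 0'
python3 -m jog '0 0 0 0 0 0;0 0 0 0 0 0;0 0 0 0 0 0;0 0 0 0 0 0;0 0 0 0 0 0;0 0 0 0 0 0' 1
python3 -m jog '0 0 0 0 0 0;0 0 -4 0 0 0;0 0 -8 0 0 0;0 0 -8 0 0 0;0 0 -8 0 0 0'
python3 - <<'E'
from h import *
print(tool()[0],tool()[1].as_euler('zyx'))
p,d,c=shot("wrist","w2.png"); W=cloud(d,c); np.save('/tmp/w2.npy',W)
E
```

```text
time: 3.95
tool_pos: [0.4368, -0.041, 0.0901]
eef_rot: [-0.007, 1.0, 0.0, 0.0]
wrist_force: [-0.4, -0.2, 0.2]
gripper_width: 0.0613
time: 4.35
tool_pos: [0.4375, -0.041, 0.0053]
eef_rot: [-0.008, 1.0, -0.0, 0.001]
wrist_force: [0.0, 0.3, 0.8]
gripper_width: 0.0609
time: 4.95
tool_pos: [0.4369, -0.0412, 0.0032]
eef_rot: [-0.007, 1.0, -0.0, 0.001]
wrist_force: [-0.2, 0.9, 0.8]
gripper_width: 0.0167
time: 5.45
tool_pos: [0.437, -0.0412, 0.0833]
eef_rot: [-0.007, 1.0, -0.0, 0.001]
wrist_force: [-0.5, -0.5, -0.2]
gripper_width: 0.0005
[ 0.43696523 -0.04119048  0.08334517] [3.12684513e+00 2.29605007e-03 3.14121114e+00]
```

View pics/w2.png

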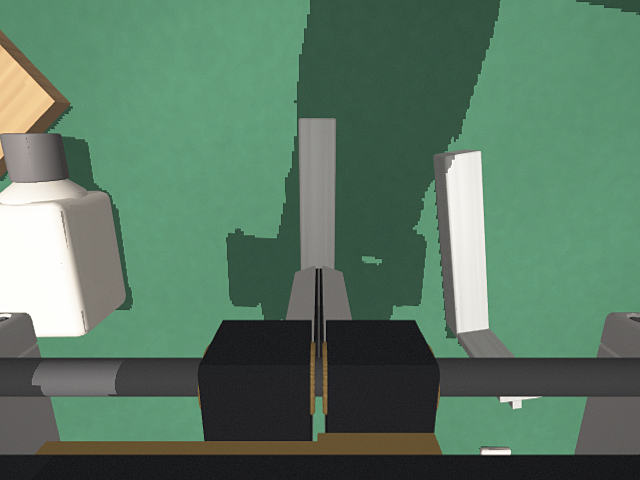

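Run:
```python
from h import *
for s in ("wrist","top"):
    if s=="wrist": W=np.load('/tmp/w2.npy')
    else:
        p,d,c=shot("top","t2.png"); W=cloud(d,c)
        p2,d2,c2=shot("side","s2.png"); cv2.imwrite('pics/s2c.png',cv2.resize(p2[140:340,150:410,::-1],(780,600)))
    X,Y,Z=W[...,0],W[...,1],W[...,2]
    b=(X>.3)&(X<.57)&(Y>-.085)&(Y<.0)&(Z>.012)&(Z<.035)
    r=cv2.minAreaRect((W[b][:,:2]*1000).astype(np.float32)); print(s,b.sum(),np.round(r[0],1),np.round(r[1],1),round(r[2],2), W[b].mean(0).round(4),np.percentile(W[b],[1,99],0).round(4).tolist())
```

```text
wrist 5379 [407.5 -42.3] [117.7  28. ] 0.96 [ 0.4033 -0.0424  0.0304] [[0.3494, -0.0563, 0.0284], [0.463, -0.0285, 0.0321]]
top 201 [454.7 -37.2] [209.9  35.1] 4.67 [ 0.4244 -0.0394  0.029 ] [[0.3508, -0.0527, 0.0216], [0.5002, -0.0255, 0.0347]]
```

View pics/s2c.png

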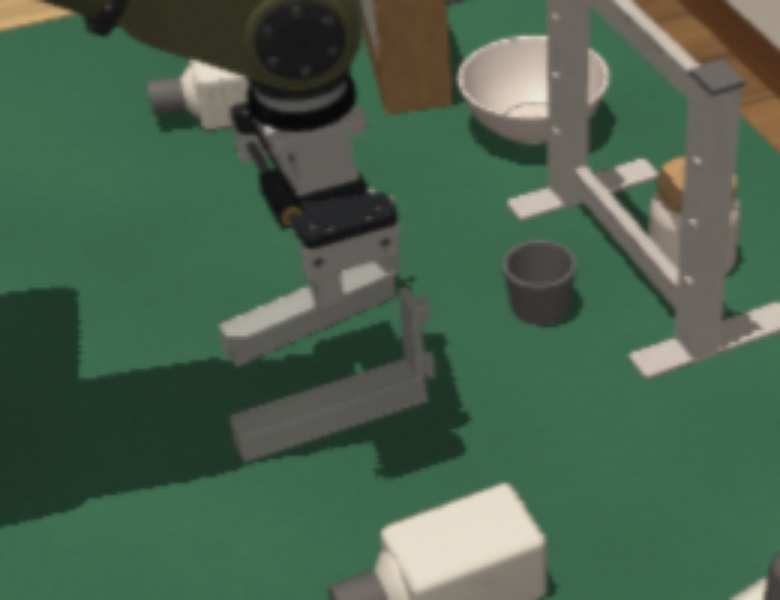

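Run:
```python
from h import *
c=cal("side")
for z in (.083,.1,.12,.14): print(z,proj([.437,-.041,z],c)-[150,140], (proj([.437,-.041,z],c)-[150,140])*3)
p,d,cc=shot("side"); W=cloud(d,cc)
m=(abs(W[...,0]-.437)<.03)&(abs(W[...,1]+.045)<.03)&(W[...,2]>.045)
q=W[m]; print(len(q),q[:,2].min(), np.percentile(q[:,2],[0,1,2,5,10]))
```

```text
0.083 [[110.44736468 112.52375126]] [[331.34209405 337.57125378]]
0.1 [[109.74912117 107.15587476]] [[329.24736352 321.46762427]]
0.12 [[108.91137185 100.71552146]] [[326.73411556 302.14656438]]
0.14 [[108.05547206  94.13563304]] [[324.16641618 282.40689912]]
903 0.11940729772666812 [0.1194073  0.12977808 0.13241059 0.140609   0.15379961]
```

Run:
```python
from h import *
p0,r0=tool(); p,d,c=shot("wrist","w3.png"); W=cloud(d,c)
print(proj(p0,c))
for v in (264,268,272,276,284,300,315):
    print(v,[(r0.inv().apply(W[v,u]-p0)*1000).round(0).tolist() for u in (300,306,312,318,330,336)])
```

```text
[[317.89461737 256.29176812]]
264 [[-25.0, -15.0, 54.0], [-24.0, -10.0, 51.0], [-24.0, -5.0, 51.0], [-24.0, 0.0, 52.0], [-24.0, 10.0, 51.0], [-35.0, 16.0, 82.0]]
268 [[-28.0, -15.0, 54.0], [9.0, -6.0, -44.0], [nan, nan, nan], [-28.0, 0.0, 52.0], [9.0, 6.0, -44.0], [-38.0, 16.0, 80.0]]
272 [[8.0, -9.0, -50.0], [8.0, -6.0, -49.0], [8.0, -3.0, -49.0], [7.0, 0.0, -45.0], [8.0, 6.0, -49.0], [8.0, 9.0, -49.0]]
276 [[9.0, -9.0, -55.0], [8.0, -6.0, -54.0], [9.0, -3.0, -56.0], [7.0, 0.0, -52.0], [8.0, 6.0, -55.0], [9.0, 9.0, -56.0]]
284 [[8.0, -8.0, -65.0], [8.0, -6.0, -64.0], [9.0, -3.0, -66.0], [7.0, 0.0, -62.0], [8.0, 6.0, -65.0], [8.0, 8.0, -65.0]]
300 [[8.0, -8.0, -82.0], [8.0, -5.0, -81.0], [8.0, -2.0, -82.0], [3.0, 0.0, -71.0], [8.0, 5.0, -82.0], [9.0, 8.0, -82.0]]
315 [[9.0, -7.0, -96.0], [9.0, -5.0, -96.0], [9.0, -2.0, -96.0], [-4.0, 0.0, -72.0], [8.0, 5.0, -95.0], [8.0, 7.0, -94.0]]
```

Run:
```python
from h import *
W=np.load('/tmp/w1.npy'); p0=np.array([.4012,.0294,.2807]); r0=R.from_quat([-.001,.955,0,.296])
T=r0.inv().apply((W-p0).reshape(-1,3)).reshape(480,640,3)*1000
m=(abs(T[...,0])<15)&(abs(T[...,1])<70)&(abs(T[...,1])>10)&(T[...,2]<25)&(T[...,2]>-90)
q=T[m]; print(len(q),q[:,2].max(),np.percentile(q[:,2],[90,99]))
h,e=np.histogram(q[:,2],bins=range(-90,30,5)); print(list(zip(e,h)))
k=q[q[:,2]>np.percentile(q[:,2],97)]; print(k[:8].round(0))
```

```text
4505 -37.13354225818117 [-48.1045696  -40.28381411]
[(np.int64(-90), np.int64(669)), (np.int64(-85), np.int64(599)), (np.int64(-80), np.int64(546)), (np.int64(-75), np.int64(518)), (np.int64(-70), np.int64(445)), (np.int64(-65), np.int64(410)), (np.int64(-60), np.int64(393)), (np.int64(-55), np.int64(349)), (np.int64(-50), np.int64(312)), (np.int64(-45), np.int64(230)), (np.int64(-40), np.int64(34)), (np.int64(-35), np.int64(0)), (np.int64(-30), np.int64(0)), (np.int64(-25), np.int64(0)), (np.int64(-20), np.int64(0)), (np.int64(-15), np.int64(0)), (np.int64(-10), np.int64(0)), (np.int64(-5), np.int64(0)), (np.int64(0), np.int64(0)), (np.int64(5), np.int64(0)), (np.int64(10), np.int64(0)), (np.int64(15), np.int64(0)), (np.int64(20), np.int64(0))]
[[  9. -50. -41.]
 [  9. -49. -41.]
 [  9. -49. -42.]
 [  8. -48. -41.]
 [  8. -48. -40.]
 [  8.  49. -39.]
 [  8.  49. -40.]
 [  8.  50. -39.]]
```

The finger tips end about 38 mm short of the reported TCP. The wrist and side cameras both show this, and it explains the empty grasp. A gentle touch on the bracket arm (top at 30 mm) will settle it.

```bash
python3 -m jog '0 0 4 0 0 0;0 0 8.3 0 0 0;0 0 8.3 0 0 0;0 0 8.3 0 0 0' | egrep 'tool_pos|force'
for i in 1; do python3 -m jog '0 0 0.2 0 0 0;0 0 0.4 0 0 0;0 0 0.4 0 0 0'; python3 -m jog '0 0 0.2 0 0 0;0 0 0.2 0 0 0'; python3 -m jog '0 0 0.2 0 0 0;0 0 0.2 0 0 0';  done | egrep 'tool_pos|force'
```

```text
tool_pos: [0.4366, -0.0411, 0.0005]
wrist_force: [0.5, -0.7, 0.0]
tool_pos: [0.4374, -0.0413, -0.003]
wrist_force: [0.3, -0.1, -1.3]
tool_pos: [0.4369, -0.0412, -0.0058]
wrist_force: [-0.4, -0.6, 0.1]
tool_pos: [0.4367, -0.0412, -0.0081]
wrist_force: [-0.7, 0.8, 0.3]
```

```bash
( python3 -m jog '0 0 0.15 0 0 0;0 0 0.15 0 0 0'; python3 -m jog '0 0 0.15 0 0 0;0 0 0.15 0 0 0'; python3 -m jog '0 0 0.15 0 0 0;0 0 0.15 0 0 0' ) | egrep 'tool_pos|force'
```

```text
tool_pos: [0.437, -0.0412, -0.0092]
wrist_force: [-0.8, -0.3, 3.1]
tool_pos: [0.4371, -0.0412, -0.0095]
wrist_force: [-11.3, 1.1, 30.0]
tool_pos: [0.4373, -0.0412, -0.0097]
wrist_force: [-21.7, 2.8, 55.7]
```

```bash
cat >> h.py <<'E'
OFF=.039   # measured: the tips lie this far behind the reported TCP
def tip():
    p,r=tool(); return p-OFF*r.as_matrix()[:,2],r
def dtip(pos,rot=None):
    r=rot if rot is not None else tool()[1]
    return delta(np.array(pos)+OFF*r.as_matrix()[:,2],rot)
E
(python3 -m jog '0 0 -1 0 0 0;0 0 -5 0 0 0;0 0 -5 0 0 0'
python3 -m jog '0 0 0 0 0 0;0 0 0 0 0 0;0 0 0 0 0 0;0 0 0 0 0 0;0 0 0 0 0 0' 0.35 )| egrep 'tool_pos|force|width'
python3 -c "
from h import *
print(dtip([.437,-.041,.003],RT(.015,0)))"
```

```text
tool_pos: [0.439, -0.0416, 0.0412]
wrist_force: [-0.2, -0.6, 0.1]
gripper_width: 0.0004
tool_pos: [0.4366, -0.0411, 0.0372]
wrist_force: [-1.1, -0.6, 0.2]
gripper_width: 0.0371
[-0.04   0.015  7.323 -0.     0.    -0.   ]
```

```bash
(python3 -m jog '0 0 0 0 0 0;0 0 0 0 0 0;0 0 0 0 0 0;0 0 0 0 0 0'
python3 -m jog '0 0 3 0 0 0;0 0 6 0 0 0;0 0 7.3 0 0 0;0 0 7.3 0 0 0;0 0 7.3 0 0 0'
python3 -m jog '0 0 0 0 0 0;0 0 0 0 0 0;0 0 0 0 0 0;0 0 0 0 0 0;0 0 0 0 0 0;0 0 0 0 0 0;0 0 0 0 0 0;0 0 0 0 0 0' 1
python3 -m jog '0 0 -2 0 0 0;0 0 -5 0 0 0;0 0 -8 0 0 0;0 0 -12 0 0 0;0 0 -14 0 0 0;0 0 -14 0 0 0;0 0 -14 0 0 0')| egrep 'time|tool_pos|force|width'
python3 - <<'E'
from h import *
p0,r0=tip(); 
p,d,c=shot("wrist","w4.png"); W=cloud(d,c); np.save('/tmp/w4.npy',W)
X,Y,Z=W[...,0],W[...,1],W[...,2]
p2,d2,c2=shot("side","s4.png"); W2=cloud(d2,c2)
cv2.imwrite('pics/s4c.png',cv2.resize(p2[100:300,170:430,::-1],(780,600)))
T=r0.inv().apply((W2-p0).reshape(-1,3)).reshape(480,640,3)
m=(abs(T[...,1])<.02)&(T[...,2]>-.085)&(T[...,2]<.01)&(abs(T[...,0])<.12)
q=T[m]*1000; print(len(q),np.percentile(q,[1,99],0).round(1).tolist())
pl=q[(q[:,0]<-40)&(q[:,2]<-35)]; print('plate/claws x',np.percentile(pl[:,0],[1,10,50,90,99]).round(1), 'arm bottom z', np.percentile(q[(q[:,0]>-30)&(q[:,0]<60),2],[90,98]).round(1))
a=q[(q[:,0]>20)&(q[:,2]>-35)]; print('pitch fit (z lower vs x)',[ (x,np.percentile(a[abs(a[:,0]-x)<8][:,2],[3,97]).round(1)) for x in (30,45,60,75)])
E
```

```text
time: 8.6
tool_pos: [0.4368, -0.0412, 0.0376]
wrist_force: [0.3, 0.1, 0.5]
gripper_width: 0.061
time: 9.1
tool_pos: [0.4371, -0.0412, -0.0349]
wrist_force: [0.5, 0.8, 1.5]
gripper_width: 0.061
time: 9.9
tool_pos: [0.437, -0.0413, -0.0351]
wrist_force: [-2.3, -1.0, 5.4]
gripper_width: 0.0281
time: 10.6
tool_pos: [0.4362, -0.0411, 0.1035]
wrist_force: [-0.2, -0.6, -4.6]
gripper_width: 0.0279
1162 [[-77.0, -19.0, -82.3], [90.0, 11.3, 4.2]]
plate/claws x [-78.8 -75.3 -62.7 -59.8 -59.3] arm bottom z [-0.2  4. ]
pitch fit (z lower vs x) [(30, array([-27.2,   2.1])), (45, array([-26.7,   3.7])), (60, array([-26.5,   2.3])), (75, array([-26.2,   3.2]))]
```

View pics/s4c.png

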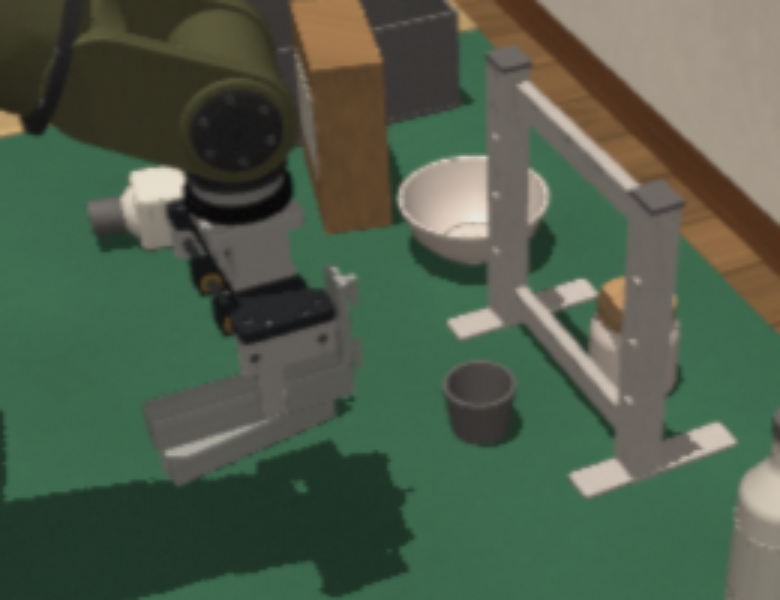

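Run:
```python
from h import *
W=np.load('/tmp/w4.npy'); p0,r0=tip()
T=r0.inv().apply((W-p0).reshape(-1,3)).reshape(480,640,3)*1000
m=(T[...,0]>15)&(T[...,0]<85)&(abs(T[...,1])<20)&(T[...,2]>-33)&(T[...,2]<-22)
q=T[m]; print(len(q),[(x,np.percentile(q[abs(q[:,0]-x)<6][:,1],[1,50,99]).round(1)) for x in (20,40,60,80)])
ps=np.array([.725,-.0909]); y=.0324; u=np.array([np.cos(y),np.sin(y)])
print(dtip([*(ps-(.0678+.03)*u),.072],RT(y,0)))
```

```text
10185 [(20, array([-13.2,   0.5,  13.8])), (40, array([-13.4,   0.1,  13.8])), (60, array([-13.4,   0.1,  13.7])), (80, array([-13.6,   0.1,  13.7]))]
[-1.9077e+01 -5.5890e+00  6.9570e+00  0.0000e+00 -2.0000e-03 -1.8000e-02]
```

```bash
(python3 -m jog '-4 -1.2 0 0 0 -0.018;-8 -2.4 1 0 0 -0.018;-12 -3.6 3 0 0 -0.018;-15 -4.6 5 0 0 -0.018;-19.1 -5.6 6.95 0 0 -0.018;-19.1 -5.6 6.95 0 0 -0.018;-19.1 -5.6 6.95 0 0 -0.018;-19.1 -5.6 6.95 0 0 -0.018')| egrep 'time|tool_pos|force|width'
python3 - <<'E'
from h import *
from fr import rackfit
p0,r0=tip(); print(p0,r0.as_euler('zyx'))
p,d,c=shot("wrist","w5.png"); W=cloud(d,c); rackfit(W,(.12,.255))
p2,d2,c2=shot("side","s5.png"); W2=cloud(d2,c2)
cv2.imwrite('pics/s5c.png',cv2.resize(p2[120:270,320:520,::-1],(800,600)))
T=r0.inv().apply((W2-p0).reshape(-1,3)).reshape(480,640,3)*1000
m=(abs(T[...,1])<20)&(T[...,2]>-110)&(T[...,2]<10)&(abs(T[...,0])<82)
q=T[m]; print(len(q),np.percentile(q,[1,99],0).round(1).tolist(),'world z low', np.percentile(W2[m][:,2],[1,3]))
print(dtip([*(np.array([.725,-.0909])-(.0678)*np.array([1,.0324])),.072],RT(.0324,0)))
E
```

```text
time: 11.5
tool_pos: [0.628, -0.0941, 0.0353]
wrist_force: [0.4, -0.7, -3.5]
gripper_width: 0.0277
[ 0.62793029 -0.09413647  0.07427104] [3.10879952e+00 5.90105814e-04 3.14152823e+00]
L n 0 edges None mid None slots 0 None sd None
R n 0 edges None mid None slots 0 None sd None
plane [0. 0. 0.] resid nan 0
917 [[-77.3, -18.9, -106.9], [80.0, 17.1, 2.6]] world z low [0.07169726 0.07309276]
[-2.88e+00  1.60e-02  3.57e-01 -1.00e-03  2.00e-03  0.00e+00]
  return _methods._mean(a, axis=axis, dtype=dtype,
  ret = ret.dtype.type(ret / rcount)
  ret = _var(a, axis=axis, dtype=dtype, out=out, ddof=ddof,
  arrmean = um.true_divide(arrmean, div, out=arrmean,
  ret = ret.dtype.type(ret / rcount)
```

View pics/s5c.png

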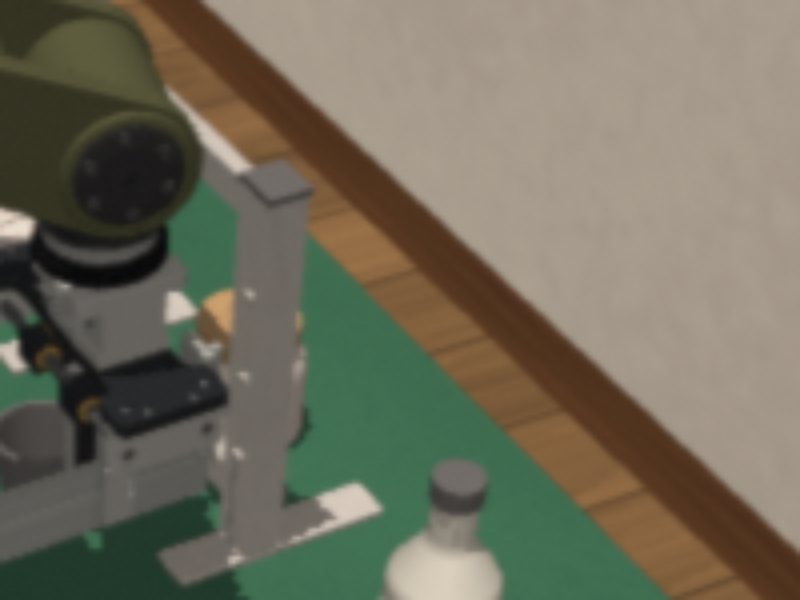

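```bash
(python3 -m jog '0 0 0.1 0 0 0;-1 0 0.1 0 0 0;-1.6 0 0.1 0 0 0;-1.6 0 0.1 0 0 0;-1.6 0 0.1 0 0 0'
python3 -m jog '-0.3 0 0 0 0 0;-0.6 0 0 0 0 0;-0.9 0 0 0 0 0;-0.9 0 0 0 0 0'
python3 -m jog '-0.2 0 0 0 0 0;-0.2 0 0 0 0 0;-0.2 0 0 0 0 0'
python3 -m jog '-0.2 0 0 0 0 0;-0.2 0 0 0 0 0;-0.2 0 0 0 0 0'
)| egrep 'time|tool_pos|force|width'
```

```text
time: 12.1
tool_pos: [0.6444, -0.0938, 0.0344]
wrist_force: [-0.3, -0.1, -3.8]
gripper_width: 0.0276
time: 12.5
tool_pos: [0.6539, -0.0935, 0.0343]
wrist_force: [0.5, 1.8, -3.3]
gripper_width: 0.0277
time: 12.8
tool_pos: [0.6556, -0.0935, 0.0343]
wrist_force: [0.5, 0.4, -3.4]
gripper_width: 0.0281
time: 13.1
tool_pos: [0.6569, -0.0934, 0.0342]
wrist_force: [-5.3, 0.2, -2.0]
gripper_width: 0.028
```

Contact came at the predicted plate-on-upright position, so the claws are in. Now down.

```bash
(python3 -m jog '0 0 0.3 0 0 0;0 0 0.6 0 0 0;0 0 0.9 0 0 0;0 0 0.9 0 0 0'
python3 -m jog '0 0 0.2 0 0 0;0 0 0.3 0 0 0;0 0 0.3 0 0 0'
python3 -m jog '0 0 0.2 0 0 0;0 0 0.2 0 0 0;0 0 0.2 0 0 0'
python3 -m jog '0 0 0.1 0 0 0;0 0 0.1 0 0 0'
)| egrep 'time|tool_pos|force|width'
```

```text
time: 13.5
tool_pos: [0.657, -0.0935, 0.025]
wrist_force: [-5.2, 0.2, -1.9]
gripper_width: 0.0271
time: 13.8
tool_pos: [0.657, -0.0935, 0.0225]
wrist_force: [-7.1, -0.5, 0.6]
gripper_width: 0.0279
time: 14.1
tool_pos: [0.6573, -0.0936, 0.0217]
wrist_force: [-12.1, -0.2, 9.8]
gripper_width: 0.0279
time: 14.3
tool_pos: [0.6573, -0.0936, 0.0215]
wrist_force: [-15.5, 1.0, 16.4]
gripper_width: 0.0281
```

```bash
(python3 -m jog '0 0 0 0 0 0;0 0 0 0 0 0;0 0 0 0 0 0;0 0 0 0 0 0' 0.5
python3 -m jog '0.2 0 -2 0 0 0;0.2 0 -6 0 0 0;0.2 0 -10 0 0 0;0.2 0 -10 0 0 0;0.2 0 -10 0 0 0'
python3 -m jog '0 0 0 0 -0.15 0;0 0 0 0 -0.3 0;0 0 0 0 -0.4 0;0 0 0 0 -0.4 0;0 0 0 0 -0.4 0' 1
)| egrep 'time|tool_pos|force|width'
python3 - <<'E'
from h import *
print(tip()[0]); print(dtip([.725-.024,-.0917,.097],RT(.0324,.4)))
W=cloud(*shot("side","s6.png")[1:]) if 0 else None
p,d,c=shot("side","s6.png"); W=cloud(d,c)
m=(W[...,0]>.56)&(W[...,0]<.70)&(abs(W[...,1]+.09)<.03)&(W[...,2]>.03)&(W[...,2]<.1)
q=W[m]; print(len(q),[(x,np.percentile(q[abs(q[:,0]-x)<.01][:,2],[2,50,98]).round(4)) for x in (.58,.6,.62,.64,.66,.68)])
E
```

```text
time: 14.7
tool_pos: [0.6578, -0.0934, 0.0194]
wrist_force: [1.0, -0.1, -0.8]
gripper_width: 0.0469
time: 15.2
tool_pos: [0.6558, -0.0935, 0.1198]
wrist_force: [0.5, 0.1, -0.7]
gripper_width: 0.0466
time: 15.7
tool_pos: [0.6552, -0.0935, 0.1188]
wrist_force: [0.0, -0.0, 0.0]
gripper_width: 0.01
[ 0.6400843  -0.09402573  0.15471018]
[-3.390e+00  3.300e-02  7.683e+00  0.000e+00 -2.000e-03  0.000e+00]
894 [(0.58, array([0.0567, 0.0822, 0.0863])), (0.6, array([0.0554, 0.082 , 0.0871])), (0.62, array([0.0569, 0.0829, 0.0881])), (0.64, array([0.0565, 0.0821, 0.0886])), (0.66, array([0.0577, 0.0826, 0.088 ])), (0.68, array([0.0579, 0.0832, 0.0881]))]
```

```bash
(python3 -m jog '-1.5 0 2 0 0 0;-3.4 0 5 0 0 0;-3.4 0 7.2 0 0 0;-3.4 0 7.2 0 0 0;-3.4 0 7.2 0 0 0'
python3 -m jog '0.15 0 0.37 0 0 0;0.3 0 0.74 0 0 0;0.3 0 0.74 0 0 0'
python3 -m jog '0.06 0 0.14 0 0 0;0.06 0 0.14 0 0 0' 
python3 -m jog '0.06 0 0.14 0 0 0;0.06 0 0.14 0 0 0' 
)| egrep 'time|tool_pos|force|width'; python3 -c "
from h import *
print(tip()[0])"
```

```text
time: 16.25
tool_pos: [0.7149, -0.0914, 0.0661]
wrist_force: [0.4, 1.1, 0.6]
gripper_width: 0.0003
time: 16.55
tool_pos: [0.7148, -0.0916, 0.0585]
wrist_force: [0.2, 0.4, -0.2]
gripper_width: 0.0002
time: 16.75
tool_pos: [0.7149, -0.0916, 0.057]
wrist_force: [0.1, 0.1, -0.1]
gripper_width: 0.0006
time: 16.95
tool_pos: [0.7149, -0.0915, 0.0552]
wrist_force: [0.0, 0.8, 0.3]
gripper_width: 0.0003
[ 0.69971265 -0.09200941  0.09109778]
```

```bash
(for k in 1; do
python3 -m jog '0.03 0 0.09 0 0 0;0.03 0 0.09 0 0 0' 
python3 -m jog '0.03 0 0.07 0 0 0;0.03 0 0.07 0 0 0' 
python3 -m jog '0.03 0 0.07 0 0 0;0.03 0 0.07 0 0 0' 
python3 -m jog '0.03 0 0.07 0 0 0;0.03 0 0.07 0 0 0' 
done)| egrep 'time|tool_pos|force'
```

```text
time: 17.15
tool_pos: [0.7151, -0.0915, 0.0544]
wrist_force: [0.5, 0.6, 1.8]
time: 17.35
tool_pos: [0.7152, -0.0916, 0.0539]
wrist_force: [-1.9, 0.2, 3.4]
time: 17.55
tool_pos: [0.7153, -0.0916, 0.0535]
wrist_force: [-3.0, -0.4, 7.2]
time: 17.75
tool_pos: [0.7154, -0.0916, 0.0528]
wrist_force: [-2.9, 0.3, 6.9]
```

```bash
(
python3 -m jog '0.03 0 0.07 0 0 0;0.03 0 0.07 0 0 0' 
python3 -m jog '0.03 0 0.07 0 0 0;0.03 0 0.07 0 0 0' 
python3 -m jog '0.03 0 0.07 0 0 0;0.03 0 0.07 0 0 0' 
)| egrep 'time|tool_pos|force'
```

```text
time: 17.95
tool_pos: [0.7154, -0.0916, 0.0521]
wrist_force: [-2.1, 0.3, 5.8]
time: 18.15
tool_pos: [0.7155, -0.0917, 0.0515]
wrist_force: [-3.1, -0.7, 7.1]
time: 18.35
tool_pos: [0.7157, -0.0917, 0.0512]
wrist_force: [-5.4, 0.6, 10.6]
```

```bash
(
python3 -m jog '0.02 0 0.05 0 0 0;0.02 0 0.05 0 0 0' 
python3 -m jog '0.02 0 0.05 0 0 0;0.02 0 0.05 0 0 0' 
)| egrep 'time|tool_pos|force'
```

```text
time: 18.55
tool_pos: [0.7157, -0.0917, 0.0511]
wrist_force: [-7.3, 0.0, 14.9]
time: 18.75
tool_pos: [0.7158, -0.0917, 0.0509]
wrist_force: [-10.1, 1.1, 18.0]
```

```bash
(python3 -m jog '-1.2 0 -2.8 0 0 0;-1.8 0 -5.5 0 0 0;-2 0 -7.4 0 0 0;-2 0 -7.4 0 0 0' 0.35
)| egrep 'time|tool_pos|force'
python3 - <<'E'
from h import *
print(dtip([.58,.02,.20],RT(.1,0)),dtip([.4585,.0822,.08],RT(.178,0)))
p,d,c=shot("side","s7.png"); W=cloud(d,c)
m=(W[...,0]>.56)&(W[...,0]<.70)&(abs(W[...,1]+.09)<.03)&(W[...,2]>.03)&(W[...,2]<.1)
q=W[m]; print(len(q),[(x,np.percentile(q[abs(q[:,0]-x)<.01][:,2],[2,50,98]).round(4)) for x in (.58,.6,.62,.64,.66,.68)])
E
```

```text
time: 19.15
tool_pos: [0.7054, -0.0921, 0.1276]
wrist_force: [-0.5, -0.0, -0.7]
[ 9.857 11.613 -7.876 -0.015  0.405 -0.066] [25.557 18.24  -1.558 -0.031  0.404 -0.143]
889 [(0.58, array([0.0552, 0.0804, 0.0856])), (0.6, array([0.0552, 0.0812, 0.0856])), (0.62, array([0.0557, 0.0808, 0.0857])), (0.64, array([0.0561, 0.0806, 0.0861])), (0.66, array([0.0567, 0.0809, 0.088 ])), (0.68, array([0.0562, 0.0815, 0.0864]))]
```

```bash
(python3 -m jog '9.86 11.61 -7.88 -0.015 0.405 -0.066;9.86 11.61 -7.88 -0.015 0.405 -0.066;9.86 11.61 -7.88 -0.015 0.405 -0.066;9.86 11.61 -7.88 -0.015 0.405 -0.066;9.86 11.61 -7.88 -0.015 0.405 -0.066;9.86 11.61 -7.88 -0.015 0.405 -0.066'
python3 -m jog '11.47 7.4 8 0 0 -0.078;11.47 7.4 8 0 0 -0.078;11.47 7.4 8 0 0 -0.078;11.47 7.4 8 0 0 -0.078;11.47 7.4 8 0 0 -0.078;11.47 7.4 8 0 0 -0.078'
)| egrep 'time|tool_pos|force'
python3 - <<'E'
from h import *
print(dtip([.4585,.0822,.003],RT(.178,0)))
p0,r0=tip();p,d,c=shot("wrist","w8.png"); W=cloud(d,c)
X,Y,Z=W[...,0],W[...,1],W[...,2]
b=(X>.33)&(X<.6)&(Y>.03)&(Y<.13)&(Z>.022)&(Z<.036)
r=cv2.minAreaRect((W[b][:,:2]*1000).astype(np.float32)); print(b.sum(),np.round(r[0],1),np.round(r[1],1),round(r[2],2))
E
```

```text
time: 19.8
tool_pos: [0.5793, 0.0201, 0.1575]
wrist_force: [-0.0, 0.1, 0.0]
time: 20.4
tool_pos: [0.4591, 0.0818, 0.0798]
wrist_force: [1.0, 0.1, -0.2]
[ 2.5000e-02  2.7000e-02  1.1583e+01  2.0000e-03 -3.0000e-03 -1.0000e-03]
6928 [446.3  79.6] [150.8  28. ] 10.18
```

```bash
(python3 -m jog '0 0 4 0 0 0;0 0 8 0 0 0;0 0 11.58 0 0 0;0 0 11.58 0 0 0;0 0 11.58 0 0 0'
python3 -m jog '0 0 0 0 0 0;0 0 0 0 0 0;0 0 0 0 0 0;0 0 0 0 0 0;0 0 0 0 0 0;0 0 0 0 0 0;0 0 0 0 0 0;0 0 0 0 0 0' 1
python3 -m jog '0 0 -2 0 0 0;0 0 -5 0 0 0;0 0 -8 0 0 0;0 0 -12 0 0 0;0 0 -14 0 0 0;0 0 -14 0 0 0;0 0 -14 0 0 0')| egrep 'time|tool_pos|force|width'
cat > held.py <<'E'
from h import *
p0,r0=tip()
p2,d2,c2=shot("side"); W2=cloud(d2,c2)
T=r0.inv().apply((W2-p0).reshape(-1,3)).reshape(480,640,3)
m=(abs(T[...,1])<.02)&(T[...,2]>-.085)&(T[...,2]<.01)&(abs(T[...,0])<.12)
q=T[m]*1000
pl=q[(q[:,0]<-40)&(q[:,2]<-35)]; print('plate/claws x',np.percentile(pl[:,0],[1,10,50,90,99]).round(1))
a=q[(q[:,0]>20)&(q[:,2]>-35)]; print('z',[ (x,np.percentile(a[abs(a[:,0]-x)<8][:,2],[3,97]).round(1)) for x in (30,45,60,75)])
E
python3 held.py
python3 - <<'E'
from h import *
ps=np.array([.7221-.0324*.1487,.1487]); u=np.array([np.cos(.0324),np.sin(.0324)])
print(ps,dtip([*(ps-(.0678+.03)*u),.072],RT(.0324,0)))
E
```

```text
time: 20.95
tool_pos: [0.4583, 0.082, -0.0367]
wrist_force: [-0.1, -0.3, -0.2]
gripper_width: 0.0609
time: 21.75
tool_pos: [0.4571, 0.0826, -0.0364]
wrist_force: [-1.0, -2.2, 3.0]
gripper_width: 0.0278
time: 22.45
tool_pos: [0.457, 0.0825, 0.1023]
wrist_force: [0.1, -0.8, -5.0]
gripper_width: 0.0273
plate/claws x [-81.6 -79.4 -67.  -60.5 -59.6]
z [(30, array([-27.9,   1.9])), (45, array([-28.3,   2.3])), (60, array([-28.1,   2.2])), (75, array([-27.4,   1.9]))]
[0.71728212 0.1487    ] [-1.7188e+01  3.3170e+00  6.7790e+00  2.0000e-03 -7.0000e-03  1.4500e-01]
```

```bash
(python3 -m jog '-4 0.8 0 0 0 0.145;-8 1.6 1 0 0 0.145;-12 2.5 3 0 0 0.145;-15 3 5 0 0 0.145;-17.2 3.3 6.8 0 0 0.145;-17.2 3.3 6.8 0 0 0.145;-17.2 3.3 6.8 0 0 0.145;-17.2 3.3 6.8 0 0 0.145'
)| egrep 'time|tool_pos|force|width'
python3 - <<'E'
from h import *
print(tip()[0])
ps=np.array([.7173,.1487]); u=np.array([np.cos(.0324),np.sin(.0324)])
print(dtip([*(ps-(.0678)*u),.0715],RT(.0324,0)))
p,d,c=shot("side"); cv2.imwrite('pics/s9c.png',cv2.resize(p[110:260,270:470,::-1],(800,600)))
E
```

```text
time: 23.3
tool_pos: [0.6201, 0.1452, 0.0348]
wrist_force: [0.2, 0.5, -3.4]
gripper_width: 0.0276
[0.62032941 0.14519786 0.07375658]
[-2.943e+00  3.000e-02  2.120e-01  1.000e-03 -5.000e-03  0.000e+00]
```

```bash
(python3 -m jog '0 0 0.15 0 0 0;-1 0.03 0.15 0 0 0;-1.6 0.03 0.15 0 0 0;-1.6 0.03 0.15 0 0 0;-1.6 0.03 0.15 0 0 0'
python3 -m jog '-0.3 0 0 0 0 0;-0.6 0 0 0 0 0;-0.9 0 0 0 0 0;-0.9 0 0 0 0 0'
python3 -m jog '-0.2 0 0 0 0 0;-0.2 0 0 0 0 0;-0.2 0 0 0 0 0'
python3 -m jog '-0.2 0 0 0 0 0;-0.2 0 0 0 0 0;-0.2 0 0 0 0 0'
)| egrep 'time|tool_pos|force|width'
```

```text
time: 23.85
tool_pos: [0.6365, 0.1462, 0.0333]
wrist_force: [0.1, -0.4, -3.2]
gripper_width: 0.0282
time: 24.25
tool_pos: [0.6459, 0.1466, 0.0332]
wrist_force: [0.4, -0.5, -2.6]
gripper_width: 0.028
time: 24.55
tool_pos: [0.6463, 0.1467, 0.033]
wrist_force: [-10.4, -1.1, 0.5]
gripper_width: 0.0279
time: 24.85
tool_pos: [0.647, 0.1467, 0.0327]
wrist_force: [-19.3, -1.9, 4.1]
gripper_width: 0.0281
```

```bash
(python3 -m jog '0.15 0 0 0 0 0;0.15 0 0.3 0 0 0;0.15 0 0.6 0 0 0;0.15 0 0.9 0 0 0;0.15 0 0.9 0 0 0'
python3 -m jog '0 0 0.2 0 0 0;0 0 0.3 0 0 0;0 0 0.3 0 0 0'
python3 -m jog '0 0 0.15 0 0 0;0 0 0.15 0 0 0'
)| egrep 'time|tool_pos|force|width'
```

```text
time: 25.35
tool_pos: [0.6473, 0.1468, 0.0239]
wrist_force: [-7.6, 0.1, -1.1]
gripper_width: 0.0277
time: 25.65
tool_pos: [0.6473, 0.1468, 0.0212]
wrist_force: [-8.7, 0.1, 0.9]
gripper_width: 0.0277
time: 25.85
tool_pos: [0.6475, 0.1468, 0.0206]
wrist_force: [-11.8, -1.2, 7.8]
gripper_width: 0.0277
```

```bash
(python3 -m jog '0 0 0 0 0 0;0 0 0 0 0 0;0 0 0 0 0 0;0 0 0 0 0 0' 0.5
python3 -m jog '0.2 0 -2 0 0 0;0.2 0 -6 0 0 0;0.2 0 -10 0 0 0;0.2 0 -10 0 0 0;0.2 0 -10 0 0 0'
python3 -m jog '0 0 0 0 -0.15 0;0 0 0 0 -0.3 0;0 0 0 0 -0.4 0;0 0 0 0 -0.4 0;0 0 0 0 -0.4 0' 1
)| egrep 'time|tool_pos|force|width'
python3 - <<'E'
from h import *
print(dtip([.7173-.025,.1479,.0945],RT(.0324,.4)))
p,d,c=shot("top"); W=cloud(d,c)
for nm,y0,y1 in (("L",.13,.165),("R",-.115,-.07)):
    m=(W[...,0]>.55)&(W[...,0]<.66)&(W[...,1]>y0)&(W[...,1]<y1)&(W[...,2]>.06)&(W[...,2]<.1); print(nm,m.sum(),np.nanmedian(W[m],0))
E
```

```text
time: 26.25
tool_pos: [0.6483, 0.1467, 0.0198]
wrist_force: [0.4, 0.4, -0.1]
gripper_width: 0.047
time: 26.75
tool_pos: [0.6469, 0.1465, 0.1203]
wrist_force: [-0.0, -0.3, -1.0]
gripper_width: 0.0468
time: 27.25
tool_pos: [0.6462, 0.1465, 0.1191]
wrist_force: [0.6, -0.4, 0.1]
gripper_width: 0.0105
[-3.344e+00 -1.700e-02  7.939e+00  1.000e-03 -7.000e-03  0.000e+00]
L 54 [0.65352707 0.15147038 0.08673733]
R 394 [ 0.61411337 -0.09151845  0.08417489]
```

```bash
(python3 -m jog '-1.5 0 2 0 0 0;-3.3 0 5 0 0 0;-3.3 0 7.9 0 0 0;-3.3 0 7.9 0 0 0;-3.3 0 7.9 0 0 0'
python3 -m jog '0.08 0 0.2 0 0 0;0.12 0 0.28 0 0 0;0.12 0 0.28 0 0 0'
python3 -m jog '0.04 0 0.09 0 0 0;0.04 0 0.09 0 0 0' 
python3 -m jog '0.04 0 0.09 0 0 0;0.04 0 0.09 0 0 0' 
python3 -m jog '0.03 0 0.07 0 0 0;0.03 0 0.07 0 0 0' 
)| egrep 'time|tool_pos|force'
```

```text
time: 27.8
tool_pos: [0.7074, 0.1484, 0.0592]
wrist_force: [0.2, 0.6, 0.4]
time: 28.1
tool_pos: [0.7075, 0.1487, 0.0575]
wrist_force: [0.8, 0.4, -0.4]
time: 28.3
tool_pos: [0.7074, 0.1486, 0.0558]
wrist_force: [0.2, 0.7, -0.6]
time: 28.5
tool_pos: [0.7073, 0.1486, 0.0545]
wrist_force: [-0.5, -0.2, -0.4]
time: 28.7
tool_pos: [0.7073, 0.1486, 0.0536]
wrist_force: [-0.2, 1.0, 0.3]
```

```bash
(
python3 -m jog '0.03 0 0.07 0 0 0;0.03 0 0.07 0 0 0' 
python3 -m jog '0.03 0 0.07 0 0 0;0.03 0 0.07 0 0 0' 
python3 -m jog '0.03 0 0.07 0 0 0;0.03 0 0.07 0 0 0' 
python3 -m jog '0.03 0 0.07 0 0 0;0.03 0 0.07 0 0 0' 
)| egrep 'time|tool_pos|force'
```

```text
time: 28.9
tool_pos: [0.7073, 0.1486, 0.0529]
wrist_force: [-0.4, 0.1, -0.3]
time: 29.1
tool_pos: [0.7073, 0.1486, 0.0522]
wrist_force: [-0.6, -0.1, 0.1]
time: 29.3
tool_pos: [0.7075, 0.1486, 0.0517]
wrist_force: [-0.2, -0.4, 1.3]
time: 29.5
tool_pos: [0.7076, 0.1487, 0.0514]
wrist_force: [-2.8, -0.9, 5.1]
```

```bash
(
python3 -m jog '0.03 0 0.07 0 0 0;0.03 0 0.07 0 0 0' 
python3 -m jog '0.03 0 0.07 0 0 0;0.03 0 0.07 0 0 0' 
)| egrep 'time|tool_pos|force'
```

```text
time: 29.7
tool_pos: [0.7077, 0.1487, 0.0512]
wrist_force: [-5.1, -1.4, 9.7]
time: 29.9
tool_pos: [0.7078, 0.1487, 0.0509]
wrist_force: [-9.2, -1.6, 14.1]
```

```bash
(python3 -m jog '-1.2 0 -2.8 0 0 0;-1.8 0 -5.5 0 0 0;-2 0 -7.4 0 0 0;-1 0 -10 0 0 0;4 0 -14 0 0.2 0;8 0 -16 0 0.4 0;12 0 -16 0 0.4 0;12 0 -16 0 0.4 0;12 0 -16 0 0.4 0;12 0 -16 0 0.4 0' 0.3
)| egrep 'time|tool_pos|force'
python3 - <<'E'
from h import *
print(tip()[0],dtip([.40,-.40,.2],RT(-2.433,0)))
p,d,c=shot("top"); W=cloud(d,c)
for nm,y0,y1 in (("L",.13,.165),("R",-.115,-.07)):
    m=(W[...,0]>.55)&(W[...,0]<.68)&(W[...,1]>y0)&(W[...,1]<y1)&(W[...,2]>.06)&(W[...,2]<.1); print(nm,m.sum(),np.nanmedian(W[m],0))
E
```

```text
time: 30.9
tool_pos: [0.5359, 0.1428, 0.1507]
wrist_force: [0.2, -0.1, 1.1]
[0.53602523 0.14274897 0.18972224] [ 1.5369e+01 -5.3803e+01 -1.0570e+00 -2.0000e-03 -2.0000e-03  2.4660e+00]
L 267 [0.64856759 0.14932529 0.08457541]
R 480 [ 0.62321548 -0.09100087  0.08408474]
```

```bash
(python3 -m jog '7.5 -27 -1 0 0 1.3;7.5 -27 -1 0 0 1.3;7.5 -27 -1 0 0 1.3;7.5 -27 -1 0 0 1.3;7.5 -27 -1 0 0 1.3;7.5 -27 -1 0 0 1.3;7.5 -27 -1 0 0 1.3;7.5 -27 -1 0 0 1.3;7.5 -27 -1 0 0 1.3;7.5 -27 -1 0 0 1.3'
)| egrep 'time|tool_pos|force'
python3 - <<'E'
from h import *
print(tip()[0],dtip([.40,-.40,.2],RT(-2.433,0)))
E
```

```text
time: 31.95
tool_pos: [0.4694, -0.1299, 0.1607]
wrist_force: [0.5, 0.3, 0.4]
[ 0.46956973 -0.12992432  0.19968875] [-2.3724e+01 -1.4660e+01 -2.4000e-02 -4.0000e-03  0.0000e+00  1.1640e+00]
```

```bash
(python3 -m jog '-23.7 -14.66 0 0 0 1.164;-23.7 -14.66 0 0 0 1.164;-23.7 -14.66 0 0 0 1.164;-23.7 -14.66 0 0 0 1.164;-23.7 -14.66 0 0 0 1.164;-23.7 -14.66 0 0 0 1.164;-23.7 -14.66 0 0 0 1.164;-23.7 -14.66 0 0 0 1.164;-23.7 -14.66 0 0 0 1.164;-23.7 -14.66 0 0 0 1.164'
)| egrep 'time|tool_pos|force'
python3 - <<'E'
from h import *
p0,r0=tip(); print(p0)
p,d,c=shot("wrist","w10.png"); W=cloud(d,c); np.save('/tmp/w10.npy',W)
m=(W[...,2]>.010)&(W[...,2]<.025)
n,l,s,_=cv2.connectedComponentsWithStats(m.astype(np.uint8),connectivity=4)
q=W[l==1+np.argmax(s[1:,4])]
r=cv2.minAreaRect((q[:,:2]*1000).astype(np.float32)); print(len(q),r,q[:,2].mean())
# cut-outs: counter-level points within the board
mm=(W[...,2]<.006)&(np.hypot(W[...,0]-.42,W[...,1]+.432)<.075)
n,l,s,_=cv2.connectedComponentsWithStats(mm.astype(np.uint8))
for i in range(1,n):
    if s[i,4]>150: g=W[l==i]; print('hole',s[i,4],g.mean(0).round(4),cv2.minAreaRect((g[:,:2]*1000).astype(np.float32)))
E
```

```text
time: 32.95
tool_pos: [0.4002, -0.3996, 0.1606]
wrist_force: [-0.1, 1.1, -0.4]
[ 0.40032629 -0.39962886  0.19959418]
42713 ((420.04815673828125, -435.341064453125), (130.72677612304688, 401.4550476074219), 40.62087631225586) 0.01826555243441879
hole 631 [ 0.4716 -0.3879  0.0005] ((472.6584777832031, -387.41571044921875), (11.702367782592773, 79.50794982910156), 40.341835021972656)
hole 1594 [ 3.972e-01 -4.113e-01  4.000e-04] ((397.5419921875, -411.3746643066406), (45.6903076171875, 41.52216339111328), 40.50924301147461)
hole 1551 [ 0.4415 -0.4628  0.0005] ((441.43402099609375, -462.2093505859375), (45.79020309448242, 40.005489349365234), 40.82292556762695)
```

View pics/w10.png

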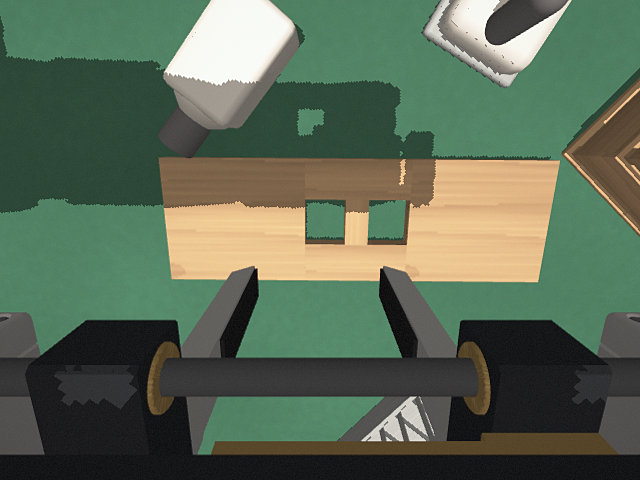

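Run:
```python
from h import *
print(dtip([.42,-.4358,.06],RT(-2.4326,0)),dtip([.42,-.4358,.003],RT(-2.4326,0)))
```

```text
[-8.5000e-01  4.0850e+00  1.3954e+01 -3.0000e-03  3.0000e-03  7.0000e-03] [-8.3600e-01  4.1040e+00  1.9654e+01 -3.0000e-03  3.0000e-03  7.0000e-03]
```

```bash
(python3 -m jog '-0.85 4.1 5 0 0 0.007;-0.85 4.1 10 0 0 0.007;-0.85 4.1 14 0 0 0.007;-0.85 4.1 14 0 0 0.007;-0.85 4.1 17 0 0 0.007;-0.85 4.1 19.65 0 0 0.007;-0.85 4.1 19.65 0 0 0.007;-0.85 4.1 19.65 0 0 0.007' 0.35
python3 -m jog '0 0 0 0 0 0;0 0 0 0 0 0;0 0 0 0 0 0;0 0 0 0 0 0;0 0 0 0 0 0;0 0 0 0 0 0;0 0 0 0 0 0;0 0 0 0 0 0' 1
python3 -m jog '-1.5 0 0 0 0 0;-3 0 0 0 0 0;-4 0 -0.2 0 0 0;-4 0 -2 0 0 0;-4 0 -5 0 0 0;-4 0 -9 0 0 0;-4 0 -13 0 0 0;-4 0 -13 0 0 0;-4 0 -13 0 0 0'
)| egrep 'time|tool_pos|force|width'
python3 - <<'E'
from h import *
p0,r0=tip(); print(p0)
p,d,c=shot("side"); cv2.imwrite('pics/s11.png',cv2.resize(p[:,:,::-1],(560,420))); W=cloud(d,c)
p,d,c=shot("top"); W2=cloud(d,c)
for W in (W,W2):
    T=r0.inv().apply((W-p0).reshape(-1,3)).reshape(480,640,3)*1000
    m=(abs(T[...,0])<70)&(abs(T[...,1])<205)&(T[...,2]>-35)&(T[...,2]<15)&(abs(T[...,1])>60)
    q=T[m]; A=np.c_[np.ones(len(q)),q[:,:2]]; print(len(q),np.linalg.lstsq(A,q[:,2],rcond=None)[0],np.percentile(q,[1,99],0).round(0).tolist())
E
```

```text
time: 33.8
tool_pos: [0.4203, -0.4367, -0.0336]
wrist_force: [0.4, 0.9, -0.3]
gripper_width: 0.061
time: 34.6
tool_pos: [0.4193, -0.4358, -0.0358]
wrist_force: [-2.1, 2.3, 5.5]
gripper_width: 0.023
time: 35.5
tool_pos: [0.3889, -0.462, 0.0934]
wrist_force: [-0.3, -0.1, -6.7]
gripper_width: 0.0238
[ 0.3890358  -0.46209041  0.13242146]
11510 [-1.38850487e+01 -2.58072347e-02 -4.14299261e-03] [[-67.0, -196.0, -18.0], [61.0, 200.0, 1.0]]
4026 [-1.26318026e+01  8.62932392e-03 -1.30721188e-03] [[-57.0, -198.0, -20.0], [69.0, 198.0, 1.0]]
```

Run:
```python
from h import *
print(dtip([.40,-.24,.19],RT(-1.233,0)))
```

```text
[ 1.5168e+01 -1.6176e+01 -5.8440e+00 -8.0000e-03 -2.0000e-03 -1.2050e+00]
```

View pics/s11.png

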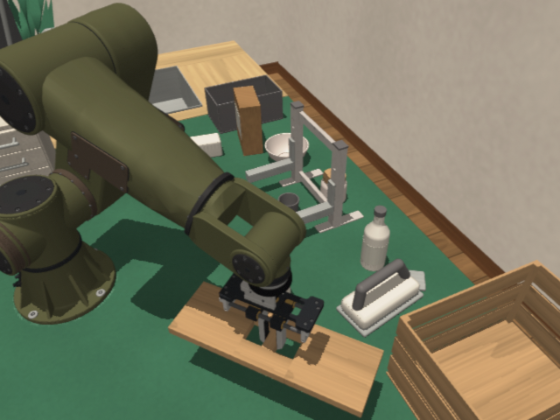

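Board held level; both brackets hang on the uprights. Next I'll carry it and turn it so the camera faces the robot.

```bash
(python3 -m jog '0 0 -2 0 0 0;0 0 -5.8 0 0 0;5 -5 -5.8 0 0 -0.13;15.2 -16.2 -5.8 0 0 -1.2;15.2 -16.2 -5.8 0 0 -1.2;15.2 -16.2 -5.8 0 0 -1.2;15.2 -16.2 -5.8 0 0 -1.2;15.2 -16.2 -5.8 0 0 -1.2;15.2 -16.2 -5.8 0 0 -1.2;15.2 -16.2 -5.8 0 0 -1.2'
python3 -m jog '0 0 0 0 0 0;0 0 0 0 0 0')| egrep 'time|tool_pos|force|width'
python3 - <<'E'
from h import *
print(dtip([.42,-.03,.17],RT(.0324,0)))
E
```

```text
time: 36.6
tool_pos: [0.4002, -0.2396, 0.1506]
wrist_force: [0.5, -0.1, -5.7]
gripper_width: 0.0236
time: 36.8
tool_pos: [0.4004, -0.24, 0.1512]
wrist_force: [-0.3, 0.7, -4.7]
gripper_width: 0.0238
[ 1.941e+01  8.238e+00  2.055e+00 -2.000e-03 -6.000e-03 -1.295e+00]
```

```bash
(python3 -m jog '19.4 8.2 2 0 0 -1.29;19.4 8.2 2 0 0 -1.29;19.4 8.2 2 0 0 -1.29;19.4 8.2 2 0 0 -1.29;19.4 8.2 2 0 0 -1.29;19.4 8.2 2 0 0 -1.29;19.4 8.2 2 0 0 -1.29;19.4 8.2 2 0 0 -1.29;19.4 8.2 2 0 0 -1.29;19.4 8.2 2 0 0 -1.29'
python3 -m jog '0 0 0 0 0 0;0 0 0 0 0 0')| egrep 'time|tool_pos|force|width'
python3 - <<'E'
from h import *
p0,r0=tip()
p,d,c=shot("wrist","w12.png"); W=cloud(d,c)
T=r0.inv().apply((W-p0).reshape(-1,3)).reshape(480,640,3)*1000
m=(T[...,0]>-90)&(T[...,0]<90)&(abs(T[...,1])<215)&(T[...,2]>-22)&(T[...,2]<-4)
q=T[m]; print(len(q),np.percentile(q,[.5,50,99.5],0).round(1).tolist())
# rack centre
u=np.array([np.cos(.0324),np.sin(.0324)]); v=np.array([-u[1],u[0]])
O=(np.array([.7250,-.0909])+np.array([.7173,.1487]))/2; t=O-.084*u
print('O',O,'target',t)
print(dtip([*(t-.10*u),.145],RT(.0324,0)),dtip([*t,.12],RT(.0324,0)))
E
```

```text
time: 37.8
tool_pos: [0.4189, -0.0303, 0.132]
wrist_force: [0.6, 0.1, -4.9]
gripper_width: 0.0239
time: 38.0
tool_pos: [0.419, -0.0304, 0.1323]
wrist_force: [0.1, 0.5, -5.7]
gripper_width: 0.0234
103186 [[-65.3, -155.1, -17.5], [25.6, 1.0, -15.4], [63.4, 155.5, -7.1]]
O [0.72115 0.0289 ] target [0.63719409 0.02617888]
[-1.198e+01  4.980e+00  2.583e+00  1.000e-03 -4.000e-03 -3.000e-03] [-2.199e+01  5.011e+00  5.040e+00  1.000e-03 -4.000e-03 -3.000e-03]
```

```bash
(python3 -m jog '-4 2 2 0 0 0;-8 4 2.5 0 0 0;-12 5 2.6 0 0 0;-16 5 3 0 0 0;-20 5 4 0 0 0;-22 5 5 0 0 0;-22 5 5 0 0 0;-22 5 5 0 0 0;-22 5 5 0 0 0'
python3 -m jog '0 0 1 0 0 0;0 0 2 0 0 0;0 0 2.6 0 0 0;0 0 2.6 0 0 0;0 0 2.6 0 0 0'
)| egrep 'time|tool_pos|force|width'; python3 -c "
from h import *
print(tip()[0])"
```

```text
time: 38.95
tool_pos: [0.6367, 0.0267, 0.082]
wrist_force: [-0.3, -0.1, -5.0]
gripper_width: 0.0235
time: 39.45
tool_pos: [0.637, 0.0267, 0.0555]
wrist_force: [-0.6, 0.2, -4.9]
gripper_width: 0.0237
[0.63721736 0.02670459 0.09450615]
```

```bash
(python3 -m jog '0 0 0.3 0 0 0;0 0 0.3 0 0 0;0 0 0.3 0 0 0'
python3 -m jog '0 0 0.2 0 0 0;0 0 0.2 0 0 0'
python3 -m jog '0 0 0.15 0 0 0;0 0 0.15 0 0 0'
python3 -m jog '0 0 0.15 0 0 0;0 0 0.15 0 0 0'
)| egrep 'time|tool_pos|force|width'
```

```text
time: 39.75
tool_pos: [0.6371, 0.0268, 0.0526]
wrist_force: [0.4, -0.1, -4.8]
gripper_width: 0.0237
time: 39.95
tool_pos: [0.6369, 0.0268, 0.0503]
wrist_force: [-0.2, 0.1, -6.0]
gripper_width: 0.0235
time: 40.15
tool_pos: [0.6371, 0.0268, 0.0491]
wrist_force: [-0.1, 1.1, -1.8]
gripper_width: 0.0239
time: 40.35
tool_pos: [0.6374, 0.0268, 0.0484]
wrist_force: [-3.8, 1.6, 5.3]
gripper_width: 0.0238
```

```bash
(python3 -m jog '0 0 0 0 0 0;0 0 0 0 0 0;0 0 0 0 0 0;0 0 0 0 0 0;0 0 0 0 0 0' 0.4
python3 -m jog '0 0 -2 0 0 0;0 0 -5 0 0 0;0 0 -10 0 0 0;0 0 -15 0 0 0;0 0 -15 0 0 0;0 0 -15 0 0 0'
python3 -m jog '5 0 0 0 0 0;10 0 0 0 0 0;15 0 0 0 0 0;20 0 0 0 0 0;22 0 0 0 0 0;22 0 0 0 0 0;22 0 0 0 0 0'
)| egrep 'time|tool_pos|force|width'
python3 - <<'E'
from h import *
u=np.array([np.cos(.0324),np.sin(.0324)]); v=np.array([-u[1],u[0]]); O=np.array([.72115,.0289])
for n in ("top","side"):
    p,d,c=shot(n,n+"13.png"); W=cloud(d,c)
    A=(W[...,:2]-O)@np.stack([u,v],1)
    m=(W[...,2]>.094)&(W[...,2]<.112)&(A[...,0]<-.012)&(A[...,0]>-.2)&(abs(A[...,1])<.25)
    q=A[m]; z=W[m][:,2]; print(n,m.sum(),np.percentile(q,[.5,50,99.5],0).round(4).tolist(),np.linalg.lstsq(np.c_[np.ones(len(q)),q],z,rcond=None)[0].round(4), cv2.minAreaRect((q*1000).astype(np.float32)))
    for o in spotter.outline_of("bottle_a",n)[:3]:
        g=W[o["region"]]; g=g[~np.isnan(g[:,0])&(g[:,2]>.03)]; print(o["conf"],g.mean(0).round(3),cv2.minAreaRect((g[:,:2]*1000).astype(np.float32)))
E
```

```text
time: 40.85
tool_pos: [0.6371, 0.0267, 0.0475]
wrist_force: [0.5, 0.8, -0.6]
gripper_width: 0.0558
time: 41.45
tool_pos: [0.638, 0.0266, 0.1983]
wrist_force: [0.1, -0.4, -0.4]
gripper_width: 0.0562
time: 42.15
tool_pos: [0.4177, 0.0196, 0.1978]
wrist_force: [-0.6, -0.2, 0.4]
gripper_width: 0.0563
top 7187 [[-0.1449, -0.1948], [-0.0805, 0.0043], [-0.0158, 0.2016]] [0.1033 0.0084 0.0011] ((-80.16361999511719, 3.4146270751953125), (130.9112091064453, 400.5989990234375), 0.11170253902673721)
0.98 [0.491 0.425 0.059] ((481.1936340332031, 428.94769287109375), (67.22527313232422, 159.66001892089844), 82.95729064941406)
0.62 [ 0.447 -0.243  0.061] ((438.89617919921875, -246.4341278076172), (145.9483642578125, 66.88076782226562), 1.9335087537765503)
0.35 [0.737 0.031 0.197] ((749.7997436523438, 31.011817932128906), (61.28293228149414, 271.9653015136719), 0.8776369094848633)
side 5010 [[-0.1493, -0.2025], [-0.0869, -0.0427], [-0.0189, 0.1976]] [ 0.1016  0.008  -0.0007] ((-81.47804260253906, -0.8226165771484375), (138.37567138671875, 407.61944580078125), 0.12214858084917068)
0.95 [ 0.442 -0.262  0.056] ((436.11663818359375, -254.22586059570312), (151.459228515625, 67.62467193603516), 1.408139705657959)
0.76 [0.442 0.416 0.048] ((476.06756591796875, 411.7297058105469), (59.92369079589844, 151.69589233398438), 62.51182556152344)
```

View pics/side13.png

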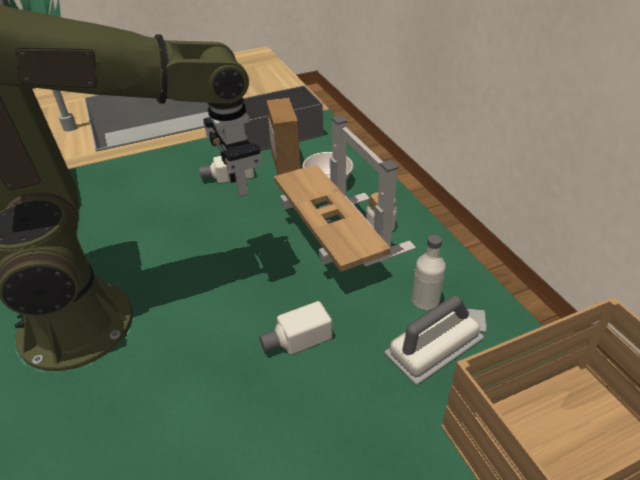

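The picture shows the board lying level across both bracket arms, from (280,180) to (385,260). Bottle_a is at (300,330) and bottle_b at (230,168). Now bottle_a, with a wrist look first.

```bash
(python3 -m jog '0 -5 0 0 0 0;0 -10 0 0 0 0;0 -15 0 0 0 0;0 -20 0 0 0 0;0 -26.5 0 0 0 0;0 -26.5 0 0 0 0;0 -26.5 0 0 0 0;0 -26.5 0 0 0 0' 0
)| egrep 'time|tool_pos|force|width'
cat > bot.py <<'E'
from h import *
import sys
def look(x,y):
    p,d,c=shot("wrist"); W=cloud(d,c)
    near=(abs(W[...,0]-x)<.13)&(abs(W[...,1]-y)<.1)
    m=near&(W[...,2]>.055)&(W[...,2]<.08); q=W[m]
    r=cv2.minAreaRect((q[:,:2]*1000).astype(np.float32)); print('flat',len(q),q[:,2].mean().round(4),np.round(r[0],1),np.round(r[1],1),round(r[2],1))
    m=near&(W[...,2]>.02); q=W[m]; r=cv2.minAreaRect((q[:,:2]*1000).astype(np.float32)); print('all',len(q),np.round(r[0],1),np.round(r[1],1),round(r[2],1),np.percentile(q[:,:2],[.5,99.5],0).round(4).tolist())
if __name__=="__main__": look(float(sys.argv[1]),float(sys.argv[2]))
E
python3 bot.py .44 -.248; python3 -c "
from h import *
print(tip()[0],dtip([.457,-.2495,.12],RT(.035,.4)),dtip([.457,-.2495,.0165],RT(.035,.4)))"
```

```text
time: 43.15
tool_pos: [0.4264, -0.2446, 0.1977]
wrist_force: [-0.5, -0.4, 1.1]
gripper_width: 0.0937
flat 6147 0.0656 [ 455.2 -249. ] [111.1  66.1] 1.6
all 89276 [ 433.2 -262. ] [143.3 151.8] 66.6 [[0.3752, -0.3174], [0.5007, -0.1735]]
[ 0.4266389  -0.24421297  0.23693435] [-4.6040e+00 -6.5000e-01  1.1364e+01  1.0000e-03 -4.0400e-01 -2.0000e-03] [-4.6510e+00 -6.6700e-01  2.1714e+01  1.0000e-03 -4.0400e-01 -2.0000e-03]
```

```bash
(python3 -m jog '-4.6 -0.63 5 0 -0.15 0;-4.6 -0.63 10 0 -0.3 0;-4.6 -0.63 11.4 0 -0.404 0;-4.6 -0.63 14 0 -0.404 0;-4.6 -0.63 18 0 -0.404 0;-4.6 -0.63 21.7 0 -0.404 0;-4.6 -0.63 21.7 0 -0.404 0;-4.6 -0.63 21.7 0 -0.404 0;-4.6 -0.63 21.7 0 -0.404 0'
python3 -m jog '0 0 0 0 0 0;0 0 0 0 0 0;0 0 0 0 0 0;0 0 0 0 0 0;0 0 0 0 0 0;0 0 0 0 0 0' 1
)| egrep 'time|tool_pos|force|width'; python3 -c "
from h import *
print(tip()[0])
t=.4-np.pi/2
g=np.array([.43,-.249,.12]); print(dtip(g+.019*np.array([np.sin(t),0,-np.cos(t)]),RT(.028,t)))
t=-.4
g=np.array([.44,-.249,.13]); print(dtip(g+.019*np.array([np.sin(t),0,-np.cos(t)]),RT(.028,t)))
"
```

```text
time: 44.1
tool_pos: [0.4846, -0.2396, -0.0067]
wrist_force: [0.0, 0.8, 0.6]
gripper_width: 0.0938
time: 44.7
tool_pos: [0.4841, -0.24, -0.0079]
wrist_force: [-1.0, -3.7, 8.3]
gripper_width: 0.0658
[ 0.4701139  -0.23958221  0.02849798]
[ 6.278e+00 -1.083e+00 -1.367e+01 -6.000e-03  1.537e+00 -2.800e-02]
[  3.211  -1.021 -10.264  -0.015   0.766  -0.022]
```

```bash
python3 -c "
from h import *
s=st(); print(np.round(s['qpos'],3)); r=R.from_quat(s['eef_rot']); print(r.as_matrix().round(3).tolist()); print(s['wrist_force'],s['moment'])
p,d,c=shot('side'); cv2.imwrite('pics/s14.png',cv2.resize(p[180:390,150:430,::-1],(800,600)))
"
```

```text
[-0.648  0.347  1.985  0.411  0.543 -2.554]
[[-0.934, -0.007, 0.358], [-0.012, 1.0, -0.012], [-0.358, -0.015, -0.934]]
[-0.97448908 -3.67742109  8.28652524] [-0.39110163  0.05626696 -0.32977947]
```

View pics/s14.png

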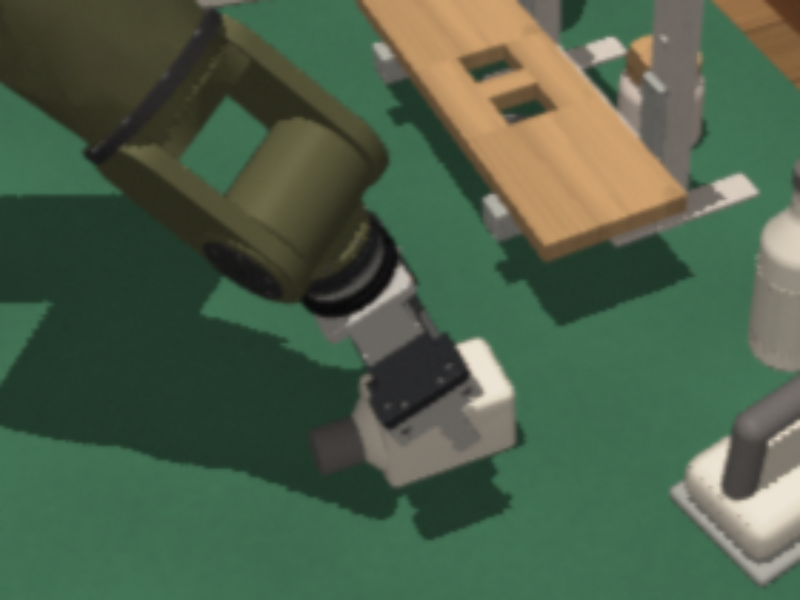

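```bash
(python3 -m jog '-1 0 -2.5 0 0 0;-2 0 -5 0 0 0;-3.5 0 -9 0 0 0;-3.5 0 -9 0 0 0;-3.5 0 -9 0 0 0'
)| egrep 'time|tool_pos|force|width'
cat >> h.py <<'E'
def dg(g,yaw,t):  # rows to bring the grasp point to g with given yaw/tilt
    r=RT(yaw,t); return dtip(np.array(g)+.019*r.as_matrix()[:,2],r)
def grasp():
    p,r=tip(); return p-.019*r.as_matrix()[:,2],r
E
python3 -c "
from h import *
s=st(); print(grasp()[0],np.round(s['qpos'],3)); print(dg([.36,-.33,.16],-.6,-.3))"
```

```text
time: 45.25
tool_pos: [0.484, -0.2377, 0.0877]
wrist_force: [0.6, 0.7, -3.0]
gripper_width: 0.0659
[ 0.46331804 -0.23714301  0.14187272] [-0.644  0.175  1.926  0.303  0.761 -2.416]
[ 1.2406e+01 -8.1710e+00 -6.4220e+00  6.0000e-03  6.4800e-01  6.1900e-01]
```

```bash
(python3 -m jog '3 -2 -2 0 0.15 0.1;6 -4 -4 0 0.3 0.2;9 -6 -5 0 0.45 0.4;12.4 -8.2 -6.4 0.006 0.648 0.619;12.4 -8.2 -6.4 0.006 0.648 0.619;12.4 -8.2 -6.4 0.006 0.648 0.619;12.4 -8.2 -6.4 0.006 0.648 0.619;12.4 -8.2 -6.4 0.006 0.648 0.619;12.4 -8.2 -6.4 0.006 0.648 0.619'
)| egrep 'time|tool_pos|force|width'; 
python3 -c "
from h import *
s=st(); print(grasp()[0],np.round(s['qpos'],3)); print(dg([.28,-.35,.10],-.9,-1.205))"
```

```text
time: 46.15
tool_pos: [0.3458, -0.3203, 0.104]
wrist_force: [-0.4, 0.6, -2.6]
gripper_width: 0.0661
[ 0.35993405 -0.33000207  0.15937813] [-0.789  0.398  1.572 -0.055  1.466 -1.748]
[ 7.816 -4.551  4.993 -0.213  0.898  0.229]
```

```bash
(python3 -m jog '7.8 -4.55 5 -0.213 0.898 0.229;7.8 -4.55 5 -0.213 0.898 0.229;7.8 -4.55 5 -0.213 0.898 0.229;7.8 -4.55 5 -0.213 0.898 0.229;7.8 -4.55 5 -0.213 0.898 0.229;7.8 -4.55 5 -0.213 0.898 0.229;7.8 -4.55 5 -0.213 0.898 0.229;7.8 -4.55 5 -0.213 0.898 0.229;7.8 -4.55 5 -0.213 0.898 0.229'
)| egrep 'time|tool_pos|force|width'; 
python3 -c "
from h import *
s=st(); print(grasp()[0],np.round(s['qpos'],3)); print(dg([.28,-.35,.051],-.9,-1.205))
p,d,c=shot('side'); cv2.imwrite('pics/s15.png',cv2.resize(p[200:440,100:420,::-1],(800,600)))
"
```

```text
time: 47.05
tool_pos: [0.2468, -0.308, 0.08]
wrist_force: [-0.8, -1.1, -1.3]
gripper_width: 0.0666
[ 0.28038965 -0.35042576  0.10095715] [-0.952  0.918  1.254 -0.056  2.17  -1.621]
[-4.617e+00 -1.600e-02  1.858e+00  2.000e-03  4.000e-03 -0.000e+00]
```

View pics/s15.png

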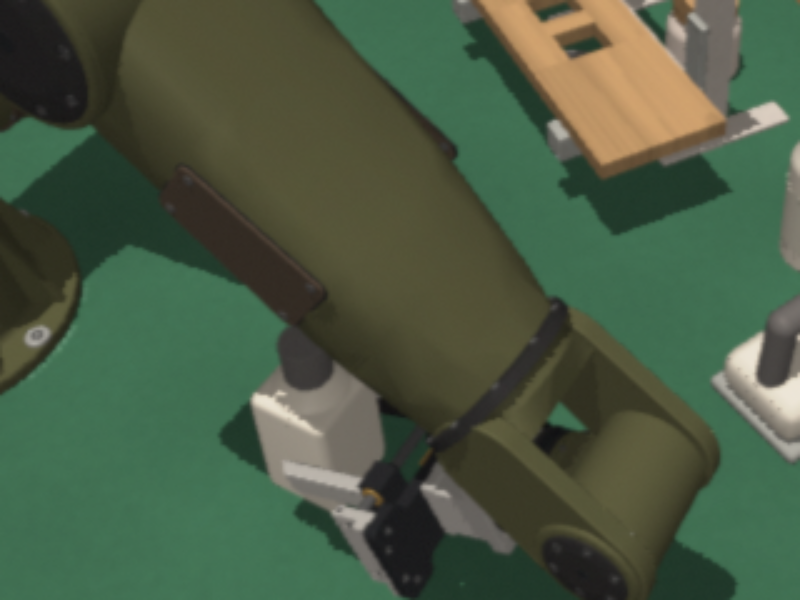

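```bash
(python3 -m jog '-1.5 0 0.6 0 0 0;-3 0 1.2 0 0 0;-4.4 0 1.78 0 0 0;-4.4 0 1.78 0 0 0;-4.4 0 1.78 0 0 0'
python3 -m jog '-0.2 0 0.08 0 0 0;-0.2 0 0.08 0 0 0'
python3 -m jog '-0.2 0 0.08 0 0 0;-0.2 0 0.08 0 0 0'
python3 -m jog '-0.2 0 0.08 0 0 0;-0.2 0 0.08 0 0 0'
)| egrep 'time|tool_pos|force|width'; python3 -c "
from h import *
print(grasp()[0])"
```

```text
time: 47.6
tool_pos: [0.2462, -0.3072, 0.0321]
wrist_force: [-0.8, -0.0, -3.2]
gripper_width: 0.0657
time: 47.8
tool_pos: [0.2463, -0.3074, 0.0304]
wrist_force: [-0.1, -0.2, -2.5]
gripper_width: 0.0662
time: 48.0
tool_pos: [0.2463, -0.3075, 0.0285]
wrist_force: [1.0, -1.9, 1.9]
gripper_width: 0.0656
time: 48.2
tool_pos: [0.2461, -0.308, 0.0274]
wrist_force: [-2.0, -6.8, 11.9]
gripper_width: 0.066
[ 0.27968052 -0.35049006  0.04821235]
```

```bash
(python3 -m jog '0 0 0 0 0 0;0 0 0 0 0 0;0 0 0 0 0 0;0 0 0 0 0 0;0 0 0 0 0 0' 0
python3 -m jog '0 0 -2 0 0 0;0 0 -4 0 0 0;0 0 -6 0 0 0;0 0 -8 0 0 0;0 0 -8 0 0 0;0 0 -8 0 0 0'
python3 -m jog '4 0 0 0 0 0;8 0 0 0 0 0;12 0 -1 0 -0.15 0;16 0 -1 0 -0.3 0;20 0 -1 0 -0.45 0;20 0 -1 0 -0.6 0;20 0 -1 0 -0.6 0'
)| egrep 'time|tool_pos|force|width'; python3 -c "
from h import *
s=st(); print(tip()[0],np.round(s['qpos'],3)); print(dtip([.27,-.34,.27],RT(-.9,0)))
p,d,c=shot('top'); W=cloud(d,c); cv2.imwrite('pics/t16.png',p[:,:,::-1])
m=(abs(W[...,0]-.28)<.06)&(abs(W[...,1]+.35)<.06)&(W[...,2]>.05)
q=W[m]; print(len(q), np.percentile(q,[1,50,99],0).round(3).tolist() if len(q) else 0)"
```

```text
time: 48.7
tool_pos: [0.2462, -0.3072, 0.0259]
wrist_force: [0.0, -0.6, -1.1]
gripper_width: 0.094
time: 49.3
tool_pos: [0.2922, -0.3655, 0.0541]
wrist_force: [0.5, -0.2, -0.1]
gripper_width: 0.0942
time: 50.0
tool_pos: [0.2536, -0.3162, 0.2479]
wrist_force: [0.4, 0.2, 0.2]
gripper_width: 0.0937
[ 0.26711304 -0.33324988  0.28026066] [-0.96   0.344  1.395 -0.036  1.994 -1.633]
[-3.34e+00 -1.85e-01 -2.10e-01 -1.00e-03 -5.93e-01 -3.00e-03]
4780 [[0.224, -0.406, 0.067], [0.29, -0.33, 0.574], [0.339, -0.291, 0.605]]
```

```bash
(python3 -m jog '-3.3 -0.2 -1 0 -0.593 0;-3.3 -0.2 -1 0 -0.593 0;-3.3 -0.2 -1 0 -0.593 0;-3.3 -0.2 -1 0 -0.593 0;-3.3 -0.2 -1 0 -0.593 0;-3.3 -0.2 -1 0 -0.593 0'
)| egrep 'time|tool_pos|force|width'
cat > cap.py <<'E'
from h import *
import sys
x,y=float(sys.argv[1]),float(sys.argv[2])
p0,r0=tip(); print('tip',p0)
p,d,c=shot("wrist","cap_%s.png"%sys.argv[3]); W=cloud(d,c)
near=(np.hypot(W[...,0]-x,W[...,1]-y)<.09)
for z0,z1 in ((.142,.175),(.095,.128),(.03,.09)):
    m=near&(W[...,2]>z0)&(W[...,2]<z1); q=W[m]
    if len(q)>30: r=cv2.minAreaRect((q[:,:2]*1000).astype(np.float32)); print(z0,len(q),np.median(q,0).round(4),np.round(r[0],1),np.round(r[1],1),round(r[2],1))
E
python3 cap.py .28 -.35 a
```

```text
time: 50.65
tool_pos: [0.2723, -0.3433, 0.2331]
wrist_force: [0.7, -1.8, -0.4]
gripper_width: 0.0938
tip [ 0.27271383 -0.34376839  0.27208049]
0.142 1284 [ 0.2718 -0.3384  0.1503] [ 272.2 -339.1] [35.1 35.1] 79.5
0.095 2708 [ 0.2644 -0.3296  0.1044] [ 272.1 -338.3] [65.9 64.3] 37.7
0.03 272 [ 0.2522 -0.3131  0.0668] [ 252.8 -313.8] [61.6  2.5] 37.9
```

View pics/cap_a.png

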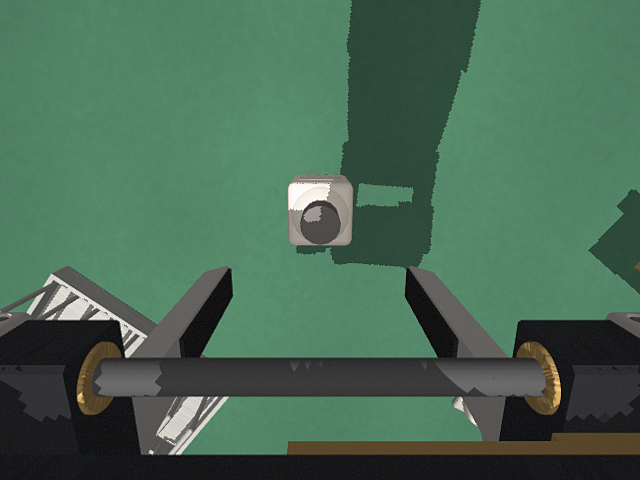

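Bottle_a stands upright at (320,215) in the picture, cap up. Next is a regrasp from above.

```bash
python3 -c "
from h import *
print(dtip([.272,-.3388,.06],RT(-.906,0)))"
```

```text
[ 5.2000e-02  2.6900e-01  2.1204e+01 -1.0000e-03 -1.7000e-02  4.0000e-03]
```

```bash
(python3 -m jog '0 0.27 4 0 -0.017 0;0.05 0.27 9 0 -0.017 0;0.05 0.27 14 0 -0.017 0;0.05 0.27 18 0 -0.017 0;0.05 0.27 21.2 0 -0.017 0;0.05 0.27 21.2 0 -0.017 0;0.05 0.27 21.2 0 -0.017 0'
python3 -m jog '0 0 0 0 0 0;0 0 0 0 0 0;0 0 0 0 0 0;0 0 0 0 0 0;0 0 0 0 0 0;0 0 0 0 0 0' 1
python3 -m jog '0 0 -2 0 0 0;0 0 -5 0 0 0;0 0 -10 0 0 0;0 0 -15 0 0 0;0 0 -18 0 0 0;0 0 -18 0 0 0;0 0 -18 0 0 0'
)| egrep 'time|tool_pos|force|width'
python3 - <<'E'
from h import *
u=np.array([np.cos(.0324),np.sin(.0324)]); v=np.array([-u[1],u[0]]); O=np.array([.72115,.0289])
t=O-.09*u-.09*v; print(t)
print(tip()[0],dtip([.50,-.16,.24],RT(-.3,0)),st()['qpos'].round(2))
E
```

```text
time: 51.4
tool_pos: [0.273, -0.34, 0.0221]
wrist_force: [1.7, 0.4, 0.8]
gripper_width: 0.0944
time: 52.0
tool_pos: [0.2731, -0.3405, 0.0231]
wrist_force: [-1.9, 0.1, 6.7]
gripper_width: 0.0661
time: 52.7
tool_pos: [0.2723, -0.3388, 0.2017]
wrist_force: [0.4, -0.4, -3.3]
gripper_width: 0.066
[ 0.63411272 -0.06396825]
[ 0.27221276 -0.33867985  0.24071863] [-7.8000e-02  2.8954e+01  4.8000e-02 -2.0000e-03  4.0000e-03 -6.0200e-01] [-0.98  0.01  1.78 -0.    1.36 -1.65]
```

```bash
(python3 -m jog '0 5 0 0 0 -0.1;0 10 0 0 0 -0.2;0 15 0 0 0 -0.35;0 20 0 0 0 -0.5;0 25 0 0 0 -0.6;0 29 0 0 0 -0.6;0 29 0 0 0 -0.6;0 29 0 0 0 -0.6'
)| egrep 'time|tool_pos|force|width'
python3 - <<'E'
from h import *
print(tip()[0],dtip([.634,-.064,.195],RT(.0324,0)))
E
```

```text
time: 53.5
tool_pos: [0.4995, -0.1587, 0.1998]
wrist_force: [0.3, 0.8, -2.5]
gripper_width: 0.0659
[ 0.49956441 -0.15855723  0.23879905] [-1.0038e+01  1.3045e+01  4.3310e+00 -4.0000e-03 -1.0000e-03 -3.3300e-01]
```

```bash
(python3 -m jog '-2.5 3 0 0 0 -0.1;-5 6 0 0 0 -0.2;-7.5 9 0 0 0 -0.3;-10 13 1 0 0 -0.333;-10 13 4.3 0 0 -0.333;-10 13 4.3 0 0 -0.333;-10 13 4.3 0 0 -0.333'
python3 -m jog '0 0 1 0 0 0;0 0 2 0 0 0;0 0 2.5 0 0 0;0 0 2.5 0 0 0'
)| egrep 'time|tool_pos|force|width'
python3 - <<'E'
from h import *
print(tip()[0],dtip([.634,-.064,.165],RT(.0324,0)))
E
```

```text
time: 54.2
tool_pos: [0.6333, -0.0665, 0.1588]
wrist_force: [0.7, -0.7, -2.0]
gripper_width: 0.066
time: 54.6
tool_pos: [0.6339, -0.0656, 0.1333]
wrist_force: [-0.2, -0.5, -2.0]
gripper_width: 0.0659
[ 0.6338763  -0.06543497  0.17229758] [-0.011  0.164  0.729 -0.005  0.001 -0.002]
```

```bash
(python3 -m jog '0 0.1 0.4 0 0 0;0 0.1 0.4 0 0 0;0 0.1 0.4 0 0 0'
python3 -m jog '0 0 0.15 0 0 0;0 0 0.15 0 0 0'
python3 -m jog '0 0 0.15 0 0 0;0 0 0.15 0 0 0'
python3 -m jog '0 0 0.15 0 0 0;0 0 0.15 0 0 0'
)| egrep 'time|tool_pos|force|width'
```

```text
time: 54.9
tool_pos: [0.6345, -0.0644, 0.1302]
wrist_force: [0.6, -0.9, -1.6]
gripper_width: 0.0664
time: 55.1
tool_pos: [0.6344, -0.0645, 0.1285]
wrist_force: [0.2, -0.5, -2.1]
gripper_width: 0.0657
time: 55.3
tool_pos: [0.6343, -0.0645, 0.1268]
wrist_force: [1.0, -0.3, -2.6]
gripper_width: 0.0656
time: 55.5
tool_pos: [0.6345, -0.0645, 0.1257]
wrist_force: [0.1, -0.8, -2.2]
gripper_width: 0.0655
```

```bash
(python3 -m jog '0 0 0.15 0 0 0;0 0 0.15 0 0 0'
python3 -m jog '0 0 0.1 0 0 0;0 0 0.1 0 0 0'
)| egrep 'time|tool_pos|force|width'
```

```text
time: 55.7
tool_pos: [0.6346, -0.0645, 0.1255]
wrist_force: [-5.6, 0.1, 9.4]
gripper_width: 0.0659
time: 55.9
tool_pos: [0.6346, -0.0645, 0.1254]
wrist_force: [-8.9, 0.2, 15.9]
gripper_width: 0.0658
```

```bash
(python3 -m jog '0 0 -0.2 0 0 0;0 0 -0.2 0 0 0;0 0 -0.2 0 0 0;0 0 -0.2 0 0 0;0 0 -0.2 0 0 0;0 0 -0.2 0 0 0' 0
python3 -m jog '0 0 -3 0 0 0;0 0 -7 0 0 0;0 0 -11 0 0 0;0 0 -15 0 0 0;0 0 -16 0 0 0;0 0 -16 0 0 0'
python3 -m jog '5 0 0 0 0 0;10 0 0 0 0 0;15 1 0 0 0 0.05;20 6 0 0 0 0.1;22 11 0 0 0 0.19;22 16 0 0 0 0.19;22 20 0 0 0 0.19;22 20 0 0 0 0.19'
)| egrep 'time|tool_pos|force|width'
python3 - <<'E'
from h import *
print(tip()[0],dtip([.45,.42,.23],RT(-.157,0)))
p,d,c=shot("top","t17.png"); W=cloud(d,c)
m=(np.hypot(W[...,0]-.634,W[...,1]+.064)<.06)&(W[...,2]>.235); print(m.sum(),np.nanmean(W[m],0))
E
```

```text
time: 56.5
tool_pos: [0.6344, -0.0645, 0.1249]
wrist_force: [-0.6, -0.2, 0.5]
gripper_width: 0.0941
time: 57.1
tool_pos: [0.6344, -0.0638, 0.2863]
wrist_force: [0.2, -0.1, -0.4]
gripper_width: 0.0938
time: 57.9
tool_pos: [0.4065, 0.1327, 0.2819]
wrist_force: [0.0, -0.7, 0.5]
gripper_width: 0.0939
[0.40647696 0.13289236 0.32086449] [ 1.6800e-01  2.9098e+01  8.9530e+00 -5.0000e-03  1.0000e-03  1.0000e-03]
192 [ 0.63439386 -0.06152152  0.25167178]
```

Bottle_a is standing on the board, with its cap top at 0.252 m. Next, bottle_b.

```bash
(python3 -m jog '0 5 2 0 0 0;0 10 4 0 0 0;0 15 6 0 0 0;0 20 8 0 0 0;0 25 9 0 0 0;0.2 29 9 0 0 0;0.2 29 9 0 0 0;0.2 29 9 0 0 0'
)| egrep 'time|tool_pos|force|width'; sed -i 's/abs(W\[...,0\]-x)<.13/abs(W[...,0]-x)<.12/' bot.py; python3 bot.py .48 .426
```

```text
time: 58.75
tool_pos: [0.4524, 0.4151, 0.19]
wrist_force: [-0.4, -0.6, 0.6]
gripper_width: 0.0942
flat 6302 0.0628 [498.4 425.6] [ 63.1 117.9] 81.1
all 89592 [479.4 428.9] [162.3 152.5] 6.7 [[0.4085, 0.3506], [0.5464, 0.4928]]
```

```bash
python3 -c "
from h import *
print(dg([.5024,.425,.14],-.155,.4),dg([.5024,.425,.034],-.155,.4))"
```

```text
[-6.9830e+00  1.9220e+00  1.0442e+01 -7.0000e-03 -3.9800e-01 -3.0000e-03] [-6.9600e+00  1.9860e+00  2.1042e+01 -7.0000e-03 -3.9800e-01 -3.0000e-03]
```

```bash
(python3 -m jog '-2 1 3 0 -0.13 0;-4 1.5 6 0 -0.27 0;-7 1.95 10 0 -0.4 0;-7 1.95 10.4 0 -0.4 0;-7 1.95 10.4 0 -0.4 0;-7 1.95 10.4 0 -0.4 0'
)| egrep 'time|tool_pos|force|width'; python3 -c "
from h import *
s=st(); print(grasp()[0],np.round(s['qpos'],3)); print(dg([.5024,.425,.034],-.155,.4))"
```

```text
time: 59.4
tool_pos: [0.5256, 0.423, 0.0914]
wrist_force: [-0.9, -0.1, 0.2]
gripper_width: 0.0936
[0.50319181 0.42675805 0.14474877] [ 0.768  0.505  1.475 -0.397  0.952 -0.443]
[ 4.402e+00 -1.420e-01  1.017e+01 -4.000e-03  3.000e-03 -5.000e-03]
```

```bash
(python3 -m jog '1.8 -0.14 4 0 0 0;3.5 -0.14 8 0 0 0;4.4 -0.14 10.1 0 0 0;4.4 -0.14 10.1 0 0 0;4.4 -0.14 10.1 0 0 0'
python3 -m jog '0 0 0 0 0 0;0 0 0 0 0 0;0 0 0 0 0 0;0 0 0 0 0 0;0 0 0 0 0 0;0 0 0 0 0 0' 1
)| egrep 'time|tool_pos|force|width'; python3 -c "
from h import *
s=st(); print(grasp()[0],np.round(s['qpos'],3), grasp()[1].as_matrix().round(3).tolist());"
```

```text
time: 59.9
tool_pos: [0.5248, 0.4221, -0.0191]
wrist_force: [0.3, 0.8, 0.8]
gripper_width: 0.094
time: 60.5
tool_pos: [0.5238, 0.4217, -0.0212]
wrist_force: [-3.5, -1.9, 5.8]
gripper_width: 0.0629
[0.50131071 0.42554809 0.03216767] [ 0.77   0.653  1.54  -0.478  0.76  -0.324] [[-0.908, 0.159, 0.387], [0.144, 0.987, -0.066], [-0.393, -0.004, -0.92]]
```

```bash
(python3 -m jog '-1 0 -2.3 0 0 0;-2 0 -5 0 0 0;-3.9 0 -9.2 0 0 0;-3.9 0 -9.2 0 0 0;-3.9 0 -9.2 0 0 0'
)| egrep 'time|tool_pos|force|width'; python3 -c "
from h import *
print(grasp()[0]); print(dg([.38,.37,.16],.4,-.3))"
```

```text
time: 61.0
tool_pos: [0.5235, 0.4222, 0.0787]
wrist_force: [-0.9, -0.2, -1.7]
gripper_width: 0.0625
[0.50102272 0.42599597 0.13202018]
[12.595 -8.35  -8.169 -0.033  0.684 -0.57 ]
```

```bash
(python3 -m jog '3 -2 -2 0 0.15 -0.1;6 -4 -4 0 0.3 -0.2;9 -6 -6 0 0.45 -0.4;12.6 -8.35 -8.2 -0.033 0.684 -0.57;12.6 -8.35 -8.2 -0.033 0.684 -0.57;12.6 -8.35 -8.2 -0.033 0.684 -0.57;12.6 -8.35 -8.2 -0.033 0.684 -0.57;12.6 -8.35 -8.2 -0.033 0.684 -0.57;12.6 -8.35 -8.2 -0.033 0.684 -0.57'
)| egrep 'time|tool_pos|force|width'; python3 -c "
from h import *
print(grasp()[0],st()['qpos'].round(2)); print(dg([.31,.32,.11],.8,-1.167))"
```

```text
time: 61.9
tool_pos: [0.3635, 0.363, 0.1039]
wrist_force: [-0.2, 0.0, -1.7]
gripper_width: 0.0631
[0.37928721 0.36979992 0.15932707] [ 0.67  0.48  1.46  0.08  1.5  -1.32]
[10.501 -3.966  5.01   0.276  0.854 -0.308]
```

```bash
(python3 -m jog '10.5 -4 5 0.276 0.854 -0.308;10.5 -4 5 0.276 0.854 -0.308;10.5 -4 5 0.276 0.854 -0.308;10.5 -4 5 0.276 0.854 -0.308;10.5 -4 5 0.276 0.854 -0.308;10.5 -4 5 0.276 0.854 -0.308;10.5 -4 5 0.276 0.854 -0.308;10.5 -4 5 0.276 0.854 -0.308;10.5 -4 5 0.276 0.854 -0.308'
)| egrep 'time|tool_pos|force|width'; python3 -c "
from h import *
print(grasp()[0],st()['qpos'].round(2),grasp()[1].as_matrix().round(3).tolist()); print(dg([.31,.32,.063],.8,-1.167))"
```

```text
time: 62.8
tool_pos: [0.2735, 0.2817, 0.088]
wrist_force: [0.2, 0.3, -1.9]
gripper_width: 0.0629
[0.31056055 0.31991185 0.11099324] [ 0.75  0.88  1.28 -0.06  2.15 -1.62] [[-0.276, -0.718, -0.639], [-0.284, 0.696, -0.659], [0.918, -0.001, -0.396]]
[-4.375e+00  5.500e-02  1.930e+00 -1.000e-03  3.000e-03 -0.000e+00]
```

```bash
(python3 -m jog '-1.5 0 0.65 0 0 0;-3 0 1.3 0 0 0;-4.4 0 1.93 0 0 0;-4.4 0 1.93 0 0 0;-4.4 0 1.93 0 0 0'
python3 -m jog '-0.3 0 0.13 0 0 0;-0.3 0 0.13 0 0 0'
python3 -m jog '-0.2 0 0.09 0 0 0;-0.2 0 0.09 0 0 0'
python3 -m jog '-0.2 0 0.09 0 0 0;-0.2 0 0.09 0 0 0'
)| egrep 'time|tool_pos|force|width'; python3 -c "
from h import *
print(grasp()[0])"
```

```text
time: 63.3
tool_pos: [0.2732, 0.2811, 0.0396]
wrist_force: [0.0, 0.2, -0.9]
gripper_width: 0.0629
time: 63.5
tool_pos: [0.2733, 0.2813, 0.0366]
wrist_force: [-0.1, 0.3, -2.3]
gripper_width: 0.0627
time: 63.7
tool_pos: [0.2733, 0.2813, 0.0346]
wrist_force: [0.9, -0.1, 1.2]
gripper_width: 0.0628
time: 63.9
tool_pos: [0.2736, 0.2812, 0.0342]
wrist_force: [2.3, 0.3, 16.5]
gripper_width: 0.0627
[0.31076493 0.31954194 0.05698951]
```

Touchdown. I'll release, back off, raise and look.

```bash
(python3 -m jog '0.1 0 0 0 0 0;0.1 0 0 0 0 0;0.1 0 0 0 0 0;0.1 0 0 0 0 0;0.1 0 0 0 0 0' 0
python3 -m jog '0 0 -2 0 0 0;0 0 -4 0 0 0;0 0 -6 0 0 0;0 0 -8 0 0 0;0 0 -8 0 0 0;0 0 -8 0 0 0'
python3 -m jog '4 0 0 0 0 0;8 0 0 0 0 0;12 0 -1 0 -0.15 0;16 0 -1 0 -0.3 0;21 0 -1 0 -0.45 0;21 0 -1 0 -0.6 0;21 0 -1 0 -0.6 0'
python3 -m jog '-3.3 0 -2 0 -0.567 0;-3.3 0 -2 0 -0.567 0;-3.3 0 -2 0 -0.567 0;-3.3 0 -2 0 -0.567 0;-3.3 0 -2 0 -0.567 0;-3.3 0 -2 0 -0.567 0'
)| egrep 'time|tool_pos|force|width'; python3 cap.py .31 .32 b;  python3 -c "
from h import *
print(dtip([.31,.32,.06],RT(.8,0)))"
```

```text
time: 64.4
tool_pos: [0.2729, 0.2809, 0.033]
wrist_force: [0.1, 0.3, 0.7]
gripper_width: 0.0936
time: 65.0
tool_pos: [0.3238, 0.3334, 0.064]
wrist_force: [-0.1, -0.6, -0.0]
gripper_width: 0.0937
time: 65.7
tool_pos: [0.2725, 0.2803, 0.2647]
wrist_force: [1.4, -0.4, -1.1]
gripper_width: 0.0942
time: 66.3
tool_pos: [0.2995, 0.308, 0.2597]
wrist_force: [0.8, 0.1, -0.4]
gripper_width: 0.0936
tip [0.29957732 0.3080876  0.29865337]
0.142 1205 [0.3094 0.3176 0.1603] [310.8 319.2] [34.6 35.2] 27.1
0.095 2090 [0.3011 0.3092 0.1142] [310.6 318.7] [61.5 63.1] 45.7
0.03 339 [0.2894 0.2965 0.0653] [289.9 297.3] [ 2.6 57.9] 45.9
[-1.645e+00  5.500e-02  2.385e+01  1.000e-03 -4.000e-03  1.000e-03]
```

```bash
(python3 -m jog '-1.6 0 4 0 0 0;-1.6 0 9 0 0 0;-1.6 0 14 0 0 0;-1.6 0 19 0 0 0;-1.6 0 22.6 0 0 0;-1.6 0 22.6 0 0 0;-1.6 0 22.6 0 0 0'
python3 -m jog '0 0 0 0 0 0;0 0 0 0 0 0;0 0 0 0 0 0;0 0 0 0 0 0;0 0 0 0 0 0;0 0 0 0 0 0' 1
python3 -m jog '0 0 -2 0 0 0;0 0 -5 0 0 0;0 0 -10 0 0 0;0 0 -15 0 0 0;0 0 -18 0 0 0;0 0 -18 0 0 0;0 0 -18 0 0 0'
)| egrep 'time|tool_pos|force|width'
python3 - <<'E'
from h import *
u=np.array([np.cos(.0324),np.sin(.0324)]); v=np.array([-u[1],u[0]]); O=np.array([.72115,.0289])
t=O-.09*u+.09*v; print(t)
print(tip()[0],dtip([.48,.20,.25],RT(.35,0)))
E
```

```text
time: 67.05
tool_pos: [0.3112, 0.3203, 0.0348]
wrist_force: [0.5, -0.2, 0.2]
gripper_width: 0.0939
time: 67.65
tool_pos: [0.3113, 0.3205, 0.0353]
wrist_force: [-0.6, -0.7, 6.7]
gripper_width: 0.0627
time: 68.35
tool_pos: [0.3109, 0.32, 0.2142]
wrist_force: [0.1, -0.5, -1.6]
gripper_width: 0.0627
[0.62828175 0.11593728]
[0.31095579 0.31995657 0.2532462 ] [-3.1500e+00 -2.0491e+01  3.0800e-01  1.0000e-03 -0.0000e+00  4.5100e-01]
```

```bash
(python3 -m jog '-0.8 -5 0 0 0 0.1;-1.6 -10 0 0 0 0.2;-2.4 -15 0 0 0 0.35;-3.15 -20.5 0 0 0 0.45;-3.15 -20.5 0 0 0 0.45;-3.15 -20.5 0 0 0 0.45'
)| egrep 'time|tool_pos|force|width'
python3 - <<'E'
from h import *
print(tip()[0],dtip([.6283,.116,.186],RT(.0324,0)))
E
```

```text
time: 68.95
tool_pos: [0.4802, 0.199, 0.2124]
wrist_force: [-0.1, -0.8, -2.2]
gripper_width: 0.0629
[0.480388   0.19899941 0.251388  ] [-1.1095e+01 -1.2873e+01  6.4840e+00  0.0000e+00 -4.0000e-03  3.1700e-01]
```

```bash
(python3 -m jog '-3 -3 0 0 0 0.1;-6 -6 0 0 0 0.2;-9 -9 0 0 0 0.3;-11.1 -12.9 0 0 0 0.317;-11.1 -12.9 3 0 0 0.317;-11.1 -12.9 6.4 0 0 0.317;-11.1 -12.9 6.4 0 0 0.317;-11.1 -12.9 6.4 0 0 0.317'
python3 -m jog '0 0 0.3 0 0 0;0 0 0.6 0 0 0;0 0 0.6 0 0 0'
python3 -m jog '0 0 0.15 0 0 0;0 0 0.15 0 0 0'
python3 -m jog '0 0 0.1 0 0 0;0 0 0.1 0 0 0'
)| egrep 'time|tool_pos|force|width'
```

```text
time: 69.75
tool_pos: [0.6282, 0.1183, 0.151]
wrist_force: [0.3, -0.2, -1.2]
gripper_width: 0.0629
time: 70.05
tool_pos: [0.6289, 0.1174, 0.145]
wrist_force: [0.2, -0.4, -1.5]
gripper_width: 0.0628
time: 70.25
tool_pos: [0.6288, 0.1172, 0.1431]
wrist_force: [-0.1, -0.0, -1.9]
gripper_width: 0.0626
time: 70.45
tool_pos: [0.6288, 0.1171, 0.1419]
wrist_force: [-0.3, 0.8, -1.7]
gripper_width: 0.0628
```

```bash
(python3 -m jog '0 0 0.2 0 0 0;0 0 0.2 0 0 0'
python3 -m jog '0 0 0.12 0 0 0;0 0 0.12 0 0 0'
python3 -m jog '0 0 0.1 0 0 0;0 0 0.1 0 0 0'
)| egrep 'time|tool_pos|force|width'
```

```text
time: 70.65
tool_pos: [0.6287, 0.1172, 0.1397]
wrist_force: [0.4, -0.5, -1.4]
gripper_width: 0.0628
time: 70.85
tool_pos: [0.6288, 0.1171, 0.1386]
wrist_force: [0.8, 0.4, -2.9]
gripper_width: 0.0629
time: 71.05
tool_pos: [0.6289, 0.1172, 0.1379]
wrist_force: [-0.5, -0.2, -0.9]
gripper_width: 0.0627
```

```bash
(python3 -m jog '0 0 0.1 0 0 0;0 0 0.1 0 0 0'
python3 -m jog '0 0 0 0 0 0;0 0 0 0 0 0;0 0 0 0 0 0;0 0 0 0 0 0;0 0 0 0 0 0;0 0 0 0 0 0' 0
python3 -m jog '0 0 -3 0 0 0;0 0 -7 0 0 0;0 0 -11 0 0 0;0 0 -15 0 0 0;0 0 -17 0 0 0;0 0 -17 0 0 0'
python3 -m jog '5 0 0 0 0 0;10 0 0 0 0 0;15 0 0 0 0 0;20 0 0 0 0 0;25 0 0 0 0 0;25 0 0 0 0 0;25 0 0 0 0 0;25 0 0 0 0 0'
)| egrep 'time|tool_pos|force|width'
python3 - <<'E'
from h import *
u=np.array([np.cos(.0324),np.sin(.0324)]); v=np.array([-u[1],u[0]]); O=np.array([.72115,.0289])
for n in ("top","side"):
    p,d,c=shot(n,n+"F.png"); W=cloud(d,c)
    A=(W[...,:2]-O)@np.stack([u,v],1); Z=W[...,2]
    def rep(nm,m): q=A[m]; print(n,nm,m.sum(),np.median(q,0).round(3),np.percentile(q,[1,99],0).round(3).tolist(),'z',np.median(Z[m]).round(4))
    m=(Z>.094)&(Z<.112)&(A[...,0]<-.012)&(A[...,0]>-.2)&(abs(A[...,1])<.25); rep('board',m)
    print(np.linalg.lstsq(np.c_[np.ones(m.sum()),A[m]],Z[m],rcond=None)[0].round(4))
    for s in (-1,1):
        rep('cap',(Z>.235)&(Z<.28)&(abs(A[...,1]-s*.09)<.05)&(A[...,0]<-.03)&(A[...,0]>-.17))
        rep('arm',(Z>.075)&(Z<.092)&(A[...,0]<-.143)&(A[...,0]>-.165)&(abs(A[...,1]-s*.12)<.025))
        rep('plate top',(Z>.148)&(Z<.17)&(A[...,0]<.0)&(A[...,0]>-.015)&(abs(A[...,1]-s*.12)<.02))
    for th in ("carton","iron","spray","dose_cup","tin","peg_bowl"):
        o=spotter.boxes_of(th,n)[:1]; print(th,[np.round(x["position"]) for x in o],end=' ')
    print()
E
```

```text
time: 71.25
tool_pos: [0.6289, 0.1172, 0.1377]
wrist_force: [-3.8, -1.2, 5.2]
gripper_width: 0.063
time: 71.85
tool_pos: [0.6288, 0.1172, 0.1368]
wrist_force: [0.1, 0.4, 0.1]
gripper_width: 0.0938
time: 72.45
tool_pos: [0.6296, 0.1171, 0.3101]
wrist_force: [0.8, -0.1, 0.3]
gripper_width: 0.094
time: 73.25
tool_pos: [0.3797, 0.1085, 0.3062]
wrist_force: [-0.2, -0.4, 0.1]
gripper_width: 0.0938
top board 5574 [-0.08   0.005] [[-0.145, -0.194], [-0.016, 0.201]] z 0.1025
[0.1032 0.0087 0.0016]
top cap 190 [-0.09  -0.087] [[-0.106, -0.104], [-0.072, -0.071]] z 0.2523
top arm 53 [-0.15  -0.118] [[-0.156, -0.143], [-0.145, -0.105]] z 0.0841
top plate top 43 [-0.005 -0.116] [[-0.008, -0.131], [-0.001, -0.104]] z 0.1597
top cap 203 [-0.091  0.093] [[-0.107, 0.076], [-0.073, 0.109]] z 0.2623
top arm 47 [-0.15   0.121] [[-0.155, 0.108], [-0.145, 0.137]] z 0.0849
top plate top 37 [-0.004  0.12 ] [[-0.007, 0.109], [-0.0, 0.135]] z 0.16
carton [array([156., 218.])] iron [array([457., 200.])] spray [array([417., 183.])] dose_cup [array([304., 230.])] tin [array([310., 173.])] peg_bowl [array([213., 189.])] 
side board 3107 [-0.113 -0.114] [[-0.149, -0.202], [-0.02, 0.191]] z 0.1008
[0.1019 0.0101 0.0004]
side cap 197 [-0.095 -0.099] [[-0.11, -0.112], [-0.076, -0.077]] z 0.2496
side arm 80 [-0.151 -0.124] [[-0.16, -0.14], [-0.147, -0.097]] z 0.0821
side plate top 76 [-0.007 -0.127] [[-0.012, -0.139], [-0.0, -0.108]] z 0.1581
side cap 208 [-0.096  0.079] [[-0.111, 0.069], [-0.077, 0.103]] z 0.2563
side arm 59 [-0.152  0.113] [[-0.16, 0.1], [-0.147, 0.138]] z 0.0821
side plate top 59 [-0.006  0.114] [[-0.012, 0.101], [-0.0, 0.131]] z 0.1571
carton [array([282., 134.])] iron [array([434., 337.])] spray [array([428., 274.])] dose_cup [] tin [array([369., 206.])] peg_bowl [array([329., 170.])]
```

View pics/sideF.png

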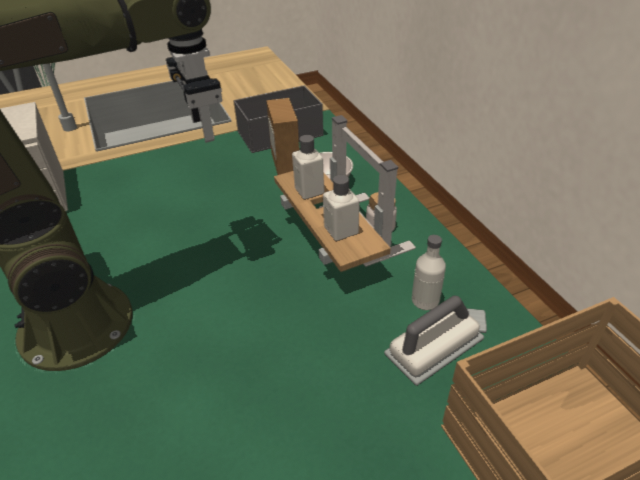

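```bash
python3 -c "
from h import *
print(workorder.job_done())"
```

```text
the job is handed in; nothing more can be done
None
```

The shelf is back up with both bottles standing on it, and I handed the job in at about 73 s. It returned no verdict. I saw no third bottle in any picture.

**What I did:** I hooked one bracket into the lower two slots of each upright. I pressed them down to a hard stop with about 18 N on the right and 14 N on the left. The board went across both arms, and I stood `bottle_a` and `bottle_b` upright on the counter. I then regrasped each from above and set it on the board.

**Last checks (cameras):**

| Check | Top camera | Side camera |
|---|---|---|
| Plate tops (0.160 m when fully home) | 0.160 m, both | 0.158 m right, 0.157 m left |
| Board middle from the rack's middle | x -80 mm, y +3 mm | only checked before the bottles went on: x -81 mm, y -1 mm |
| Board slope | under 0.01 rad | about 0.01 rad |
| Cap heights (expected 0.253 and 0.263 m) | 0.252 and 0.262 m | 0.250 and 0.256 m |

The board's back edge is about 8 mm from the plates. The arm is well clear and the gripper is open.

**Problems and disagreements:**
- **Reported tool tip:** the finger tips end about 39 mm short of the reported TCP. My first bracket grasp closed on nothing because of this; I measured the offset and corrected for it. Measuring it pressed one bracket arm with a brief 56 N wrist force, below the 120 N limit.
- **Wrist joint:** while gripping `bottle_a` the last joint read -2.554, about 0.004 rad past its stated limit of -2.55. Nothing stopped, but it may count against the run.
- **Cameras:** they differ by 2 to 6 mm in height, and by up to 14 mm sideways because the side camera sees only part of each cap.
- **Other things:** every other item showed within about 10 pixels of its starting place. The side camera missed the dosing cup, and the top camera found it 9 pixels (about 2 cm) to one side in an area the board now partly hides. I did not check that further.

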